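# Set the sample eggs in the cups that fit

## Task

Four loose display eggs of different sizes stand in the two small pulp trays near the middle of the table. For the size display, put each one into the grey egg cup made for its size (the smallest egg in the cup with the smallest opening, and so on up to the largest), upright with the blunt end down and resting centrally on the rim. Set each egg down gently without dropping it in, and leave all four standing still.

Things in the scene. Friction and masses are not known exactly. Their poses are not given: they have to be found in the camera images.
- quail_centre (a point): centre (half-way up) of the smallest egg (quail): brown, weighted at the blunt end, 28 mm across, 35 mm tall, blunt end down, z axis up to its point. Lower part a half ball of radius 14 mm: widest 3.5 mm below this centre. Stands in a pocket of a pulp tray (flat top 22 mm above the table) with its lowest point 18 mm above the table; the two eggs of a tray are 107 mm apart
- quail_cup_rim (a point): centre of the rim of the smallest egg cup, for the smallest egg: plain grey, fixed, z up, rim 32 mm above the table, round opening 20 mm across, 28 mm over the outside, hollow. Its egg rests on the rim, lowest point 4 mm below, widest part 10 mm above and centre 13 mm above the rim
- bantam_centre (a point): centre (half-way up) of the second smallest egg (bantam): brown, weighted at the blunt end, 38 mm across, 48 mm tall, blunt end down, z axis up to its point. Lower part a half ball of radius 19 mm: widest 5 mm below this centre. Stands in a pocket of a pulp tray (flat top 22 mm above the table) with its lowest point 19 mm above the table; the two eggs of a tray are 107 mm apart
- bantam_cup_rim (a point): centre of the rim of the second smallest egg cup, for the second smallest egg: plain grey, fixed, z up, rim 32 mm above the table, round opening 28 mm across, 36 mm over the outside, hollow. Its egg rests on the rim, lowest point 6 mm below, widest part 13 mm above and centre 18 mm above the rim
- hen_centre (a point): centre (half-way up) of the second largest egg (hen): brown, weighted at the blunt end, 48 mm across, 59 mm tall, blunt end down, z axis up to its point. Lower part a half ball of radius 24 mm: widest 5.5 mm below this centre. Stands in a pocket of a pulp tray (flat top 22 mm above the table) with its lowest point 20 mm above the table; the two eggs of a tray are 107 mm apart
- hen_cup_rim (a point): centre of the rim of the second largest egg cup, for the second largest egg: plain grey, fixed, z up, rim 32 mm above the table, round opening 36 mm across, 44 mm over the outside, hollow. Its egg rests on the rim, lowest point 8 mm below, widest part 16 mm above and centre 21 mm above the rim
- goose_centre (a point): centre (half-way up) of the largest egg (goose): brown, weighted at the blunt end, 58 mm across, 76 mm tall, blunt end down, z axis up to its point. Lower part a half ball of radius 29 mm: widest 9 mm below this centre. Stands in a pocket of a pulp tray (flat top 22 mm above the table) with its lowest point 20 mm above the table; the two eggs of a tray are 107 mm apart
- goose_cup_rim (a point): centre of the rim of the largest egg cup, for the largest egg: plain grey, fixed, z up, rim 32 mm above the table, round opening 44 mm across, 52 mm over the outside, hollow. Its egg rests on the rim, lowest point 10 mm below, widest part 19 mm above and centre 28 mm above the rim

How it is judged (in metres and radians):
At the end, for the whole second after the job is handed in: Every egg stands in the cup of its own size: centre within 9 mm of the cup's axis, at its seated height (5 mm above to 6 mm below), upright within 20 degrees, released and at rest (under 0.02 m/s and 0.3 rad/s) (horizontal distance between quail_centre and quail_cup_rim below 0.009 m and z of quail_centre in the frame of quail_cup_rim between 0.0073 and 0.0183 m and angle between each of quail_centre, bantam_centre, hen_centre, goose_centre's own z axis and vertical below 0.35 rad and linear speed of each of egg_quail, egg_bantam, egg_hen, egg_goose below 0.02 m/s and angular speed of each of egg_quail, egg_bantam, egg_hen, egg_goose below 0.3 rad/s and contact force between each of egg_quail, egg_bantam, egg_hen, egg_goose and the fingers below 0.05 N and horizontal distance between bantam_centre and bantam_cup_rim below 0.009 m and z of bantam_centre in the frame of bantam_cup_rim between 0.0118 and 0.0228 m and horizontal distance between hen_centre and hen_cup_rim below 0.009 m and z of hen_centre in the frame of hen_cup_rim between 0.0154 and 0.0264 m and horizontal distance between goose_centre and goose_cup_rim below 0.009 m and z of goose_centre in the frame of goose_cup_rim between 0.0219 and 0.0329 m); the robot touches nothing.
It fails at once if the smallest egg is dropped into its cup (it falls faster than 0.5 m/s, as after about 13 mm of free fall) (horizontal distance between quail_centre and quail_cup_rim below 0.025 m and z of quail_centre in the frame of quail_cup_rim below 0.0253 m and linear speed of egg_quail above 0.5 m/s).
It fails at once if the second smallest egg is dropped into its cup (it falls faster than 0.5 m/s, as after about 13 mm of free fall) (horizontal distance between bantam_centre and bantam_cup_rim below 0.025 m and z of bantam_centre in the frame of bantam_cup_rim below 0.0298 m and linear speed of egg_bantam above 0.5 m/s).
It fails at once if the second largest egg is dropped into its cup (it falls faster than 0.5 m/s, as after about 13 mm of free fall) (horizontal distance between hen_centre and hen_cup_rim below 0.025 m and z of hen_centre in the frame of hen_cup_rim below 0.0334 m and linear speed of egg_hen above 0.5 m/s).
It fails at once if the largest egg is dropped into its cup (it falls faster than 0.5 m/s, as after about 13 mm of free fall) (horizontal distance between goose_centre and goose_cup_rim below 0.025 m and z of goose_centre in the frame of goose_cup_rim below 0.0399 m and linear speed of egg_goose above 0.5 m/s).
It also fails if it takes over 109 s, if anything falls off the work surface, if the arm or the gripper's body presses on something with over 40 N, if the wrist force passes 120 N, or if a joint passes its speed limit or range.

## Robot

A 7-joint arm with a two-finger parallel gripper is mounted at the origin on the work surface. World frame = base frame: x ahead of the robot, y to its left, z up, the work surface at z = 0. Lengths are in m, angles in degrees, forces in N, time in s.
With the tool pointing down it reaches from about 0.425 to 0.825 m from the base axis. Payload 3.6 kg.
Tool frame: the origin (TCP) lies on the centre line of the jaws, within the pads' length; the fingertips stand 14 mm ahead of it and the grasp point (between the pads) lies 5 mm behind it; z points along the fingers, y is the direction in which the jaws open and shut (so a half turn about z gives the same grasp; the last joint's range is limited). The gripper opens to 85 mm and grips with 20 to 120 N. Pads are 22 mm wide; open, the fingers measure 114 mm over their backs; the gripper's body (76 mm by 85 mm) begins 54 mm behind the grasp point. The pads swing forward as they close: fully open they stand 13 mm farther back than shut.
Start: joints at [-78.638, 35.231, -0.722, 81.555, 0.464, 63.22, -2.315], TCP at [0.145, 0.634, 0.245] pointing down, gripper open.
Joint ranges: [-178.69, 178.69], [-17.37, 117.87], [-77.05, 75.6], [15.02, 138.74], [-78.02, 258.01], [0.78, 113.62], [-162.83, 162.83]. Speed limits (degrees/s): [159.86, 159.86, 180, 180, 180, 180, 180].

## Interface

Orientations are given as a 3x3 rotation matrix whose columns are the frame's x, y, z axes.
In Python, from cell import monitor, grab_frame, env gives the robot as it stands.
- The arm moves only by the tool step_arm, never from a script. Its argument "motion" is a list of rows, each an object of numbers: "hand": the opening, from 0 (shut) to 1 (fully open); "tx", "ty", "tz": the shift along the tool's x, y, z in units of 25 mm (1.0 is 25 mm); "rx", "ry", "rz": the turn, a rotation vector about the tool's x, y, z in rad. A call has 1 to 20 rows; each row shifts and turns the commanded pose from where the row before left it, along the tool's axes as they then stand; what a row does not reach is not made up. A row lasts 1/12 s, in which the tool goes at most 41.7 mm and 7.16 degrees, less where a joint would pass 70% of its speed; a pose out of reach is approached as far as the arm can. A call is refused whole if a number of a shift passes 1 or a number of a turn 0.125, either way. A call with a gripper value outside its range is refused whole. The fingers move at their own pace and stop on an object; "squeeze" is the grip in N (left out, the last holds). Time passes only in rows, so rows that do not move let the fingers close. It gives the time, the measured TCP pose, the force and the opening at its end, in the units of the state.
- monitor.get_state(): the state, without advancing time (a new reading comes with each control period).
- grab_frame(name): name is "scene" or "side" or "wrist"; returns a dict with "img" (420x560x3 uint8, blue, green, red), "z_map" (420x560 float32, m along the optical axis (not along the pixel's ray), 0 where there is no reading), "fx", "fy", "cx", "cy" (pixels), "xyz" and "rotation" of the camera in the world. Camera axes: x right, y down, z forward; pixel columns grow to the right and rows downward; lengths in m; the calibration is good to about 2 mm. A picture is of the moment at which its call begins.
- env.finish_job(): hands the job in, once; it reports no verdict.
The state is a dict: "clock": time; "q": joint angles; "qvel": joint speeds; "joint_efforts": joint torques, N m; "eef_pos": TCP position; "ee_rot": TCP orientation; "ft_force": force on the tool from outside, world axes, zero at the start; "wrist_torque": the same for the moment, N m; "gripper_width": finger opening in m.
Only numpy, scipy, OpenCV 4.12 (cv2) and the standard library are available. Lean on these libraries where they do the work, as an engineer would, in place of code of your own. Each camera call takes 0.05 s, during which the arm holds its last target. There are 200 camera calls.

## Working session

There is one attempt and no reset: what is moved stays moved. The work goes in short steps, Python scripts to look and compute and a tool call to move; the robot and the scene stay as the last step left them, time stands still between calls to the robot, and variables do not carry over. Pictures are saved under pics/ and viewed, about 12 in all and at most 16, crops included, and the job is handed in when it is done.

Besides the shell and the picture viewer there is one more tool, called after "Request:" as name(argument=value, ...) on one line, values as JSON. step_arm: Moves the arm, as the interface text tells. Its arguments: {"type":"object","properties":{"motion":{"type":"array"},"squeeze":{"type":"number"}},"required":["motion"]}

```bash
mkdir -p pics; cat > h.py <<'E'
import numpy as np, cv2
from cell import monitor, grab_frame, env
def world(f,u,v,d):
    p=np.array([(u-f["cx"])/f["fx"]*d,(v-f["cy"])/f["fy"]*d,d]); return np.array(f["rotation"])@p+np.array(f["xyz"])
def cloud(f):
    z=f["z_map"]; v,u=np.mgrid[:z.shape[0],:z.shape[1]]
    p=np.stack([(u-f["cx"])/f["fx"]*z,(v-f["cy"])/f["fy"]*z,z],-1)
    return p@np.array(f["rotation"]).T+np.array(f["xyz"])
E
python3 - <<'E'
from h import *
s=monitor.get_state(); print(s)
ims=[]
for n in("scene","side","wrist"):
    f=grab_frame(n); np.savez(f"{n}.npz",**{k:np.array(v) for k,v in f.items()})
    cv2.imwrite(f"pics/{n}0.png",f["img"]); print(n,f["xyz"],np.round(f["rotation"],2).tolist(),f["fx"])
E
```

```text
{'clock': 0.0, 'q': array([-78.63641219,  35.28893236,  -0.72213399,  81.64071901,
         0.464898  ,  63.22261655,  -2.31514996]), 'qvel': array([ 0.02215109, -0.00381487, -0.0306444 ,  0.05308132,  0.00058058,
        0.06784155, -0.00637529]), 'joint_efforts': array([ 1.77239995e-04, -4.69213128e+01,  2.59363605e-01, -1.71027607e+01,
        9.96498537e-03,  9.82929458e-03,  4.28058911e-06]), 'eef_pos': array([0.14474882, 0.63291826, 0.24414526]), 'ee_rot': array([[-9.74843944e-01,  2.22887886e-01, -5.23743765e-04],
       [ 2.22888494e-01,  9.74840601e-01, -2.55392491e-03],
       [-5.86722386e-05, -2.60641469e-03, -9.99996602e-01]]), 'ft_force': array([-0.39562897, -0.7993999 ,  0.73236881]), 'wrist_torque': array([-0.03127585,  0.01714169,  0.02857698]), 'gripper_width': 0.08564053117177682}
scene [ 1.14184821 -0.21868308  0.88344549] [[0.34, 0.74, -0.57], [0.94, -0.28, 0.2], [-0.01, -0.61, -0.79]] 406.2657312101085
side [ 0.48851251 -0.56260146  0.61497924] [[1.0, -0.08, 0.06], [-0.09, -0.66, 0.74], [-0.02, -0.75, -0.67]] 401.98558263156104
wrist [0.07115999 0.65026367 0.37250923] [[0.22, 0.93, 0.29], [0.98, -0.21, -0.07], [-0.0, 0.3, -0.96]] 341.81579325729473
```

View pics/scene0.png

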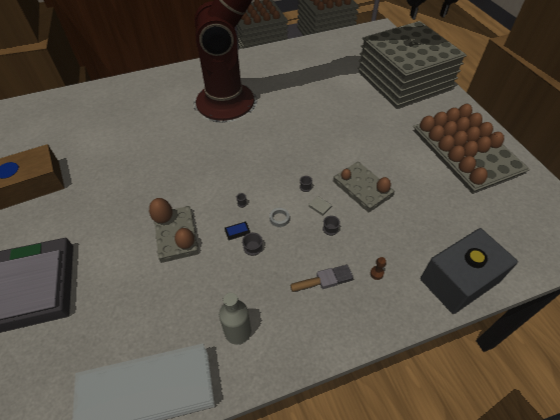

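View pics/side0.png

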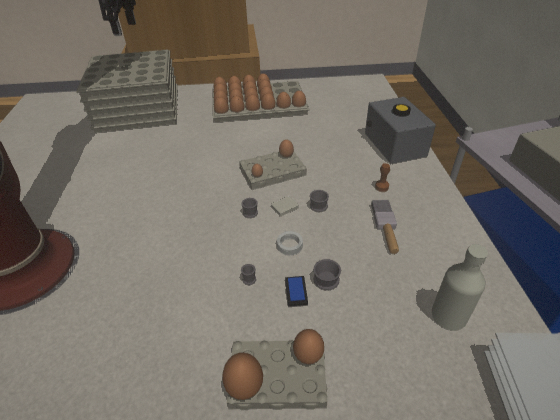

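Scene view: goose at (160,210), hen (185,238), quail (346,174) and bantam (384,185). The cups are at (241,200), (306,183), (332,226) and (253,243), and (280,217) is a flat ring. The side view agrees. Next I fit positions from depth in both cameras.

```bash
cat >> h.py <<'E'
from scipy.optimize import least_squares
EGG=dict(quail=(.014,.035,.018),bantam=(.019,.048,.019),hen=(.024,.059,.020),goose=(.029,.076,.020))
CUP=dict(quail=(.010,.014),bantam=(.014,.018),hen=(.018,.022),goose=(.022,.026))
def fit_egg(P,r,H,tilt=False):
    a=H-r
    def res(c):
        d=P-c; k=np.where(d[:,2]>0,r/a,1); return np.sqrt(d[:,0]**2+d[:,1]**2+(d[:,2]*k)**2)-r
    s=least_squares(res,np.median(P,0)-[0,0,.01],loss="soft_l1",f_scale=.001); return s.x,np.median(abs(s.fun))
def brown(img):
    h=cv2.cvtColor(img,cv2.COLOR_BGR2HSV); return (h[...,0]<18)&(h[...,1]>90)&(h[...,2]>40)
def fit_rim(P,c0,ri,ro):
    Q=P[(np.hypot(*(P[:,:2]-c0).T)<ro+.012)&(P[:,2]>.0285)&(P[:,2]<.037)]
    f=lambda c:(lambda q:np.maximum(q-ro,0)+np.maximum(ri-q,0)+.15*abs(q-(ri+ro)/2))(np.hypot(*(Q[:,:2]-c).T))
    s=least_squares(f,Q[:,:2].mean(0)); return s.x,len(Q),np.median(Q[:,2])
E
python3 - <<'E'
from h import *
F={n:dict(np.load(n+".npz")) for n in("scene","side")}
S=dict(scene=dict(goose=(160,210),hen=(185,238),quail=(346,174),bantam=(384,185)),side=dict(goose=(242,376),hen=(308,346),quail=(257,170),bantam=(286,148)))
C=[(241,200),(306,183),(332,226),(253,243)]
pc={n:cloud(F[n]) for n in F}
for e,(r,H,z) in EGG.items():
    for n in F:
        u,v=S[n][e]; c=pc[n][v,u]
        m=brown(F[n]["img"])&(np.linalg.norm(pc[n]-c,axis=-1)<H)&(pc[n][...,2]>.026)
        x,q=fit_egg(pc[n][m],r,H); print(e,n,np.round(x,4),"expect zc",z+r,"res",round(q,5),m.sum())
X=dict(side=[(249,274),(250,208),(319,201),(327,274)],scene=C)
for n in F:
    for i,(u,v) in enumerate(X[n]):
        P=pc[n][v-14:v+15,u-17:u+18].reshape(-1,3); P=P[(P[:,2]>.026)&(P[:,2]<.04)]
        Q=P[:,:2]; (c,rad)=cv2.minEnclosingCircle((Q*1000).astype(np.float32))
        print(n,i,np.round(c,1),"outer r",round(rad,1),len(P),[np.round(fit_rim(P,np.array(c)/1000,*CUP[k])[0],4).tolist() for k in CUP])
E
```

```text
quail scene [0.4801 0.2207 0.0325] expect zc 0.032 res 0.00086 75
quail side [0.4796 0.2192 0.0316] expect zc 0.032 res 0.00068 94
bantam scene [0.558  0.2949 0.0389] expect zc 0.038 res 0.00079 161
bantam side [0.5574 0.2936 0.038 ] expect zc 0.038 res 0.00094 162
hen scene [ 0.5409 -0.2514  0.044 ] expect zc 0.044 res 0.00065 300
hen side [ 0.5408 -0.2528  0.0442] expect zc 0.044 res 0.0004 826
goose scene [ 0.4411 -0.2906  0.0494] expect zc 0.049 res 0.00074 429
goose side [ 0.4408 -0.2918  0.0497] expect zc 0.049 res 0.00035 1456
scene 0 [451.9 -80.1] outer r 15.0 51 [[0.4528, -0.079], [0.454, -0.0791], [0.4562, -0.079], [0.462, -0.0592]]
scene 1 [460.  107.3] outer r 19.4 61 [[0.46, 0.1075], [0.4599, 0.1079], [0.46, 0.1078], [0.4602, 0.1084]]
scene 2 [615.  113.9] outer r 22.3 99 [[0.6156, 0.114], [0.6157, 0.1139], [0.6156, 0.1138], [0.616, 0.1137]]
scene 3 [597.5 -95.4] outer r 26.1 116 [[0.5976, -0.0945], [0.598, -0.0947], [0.5982, -0.095], [0.5983, -0.0953]]
side 0 [450.9 -81.4] outer r 13.9 104 [[0.4515, -0.0814], [0.4518, -0.0819], [0.4536, -0.082], [0.4728, -0.0782]]
side 1 [457.3 105.9] outer r 18.7 100 [[0.4582, 0.1052], [0.4582, 0.105], [0.4583, 0.1048], [0.4584, 0.1044]]
side 2 [614.4 112.2] outer r 22.0 125 [[0.614, 0.1117], [0.6141, 0.1117], [0.6139, 0.1115], [0.6142, 0.1115]]
side 3 [596.  -97.6] outer r 26.3 212 [[0.5966, -0.0979], [0.5965, -0.0978], [0.5964, -0.0979], [0.5961, -0.0977]]
```

Fits agree between the cameras and the cup order is clear. Now I check where the fingertips really stand when open, using the wrist depth.

```bash
python3 - <<'E'
from h import *
f=dict(np.load("wrist.npz")); s=monitor.get_state(); p=cloud(f); t=(p-s["eef_pos"])@s["ee_rot"]
m=(f["z_map"]>0)&(np.abs(t[...,2])<.05)&(np.hypot(t[...,0],t[...,1])<.09)
for sg in(-1,1):
    q=t[m&(t[...,1]*sg>0)]; print(sg,len(q),np.round([q.min(0),q.max(0)],4).tolist() if len(q) else "")
E
```

```text
-1 5773 [[-0.0126, -0.0742, -0.05], [0.0146, -0.0374, 0.0013]]
1 5810 [[-0.0126, 0.0374, -0.05], [0.0146, 0.0753, 0.0019]]
```

Request:
step_arm(motion=[{"rz": -0.1127, "hand": 1}, {"rz": -0.1127}, {}, {}], squeeze=20)

```text
schema error: expected keys hand, tx, ty, tz, rx, ry, rz
```

Request:
step_arm(motion=[{"hand": 1, "tx": 0, "ty": 0, "tz": 0, "rx": 0, "ry": 0, "rz": -0.1127}, {"hand": 1, "tx": 0, "ty": 0, "tz": 0, "rx": 0, "ry": 0, "rz": -0.1127}, {"hand": 1, "tx": -0.972, "ty": -0.797, "tz": 0, "rx": 0, "ry": 0, "rz": 0}, {"hand": 1, "tx": -0.972, "ty": -0.797, "tz": 0, "rx": 0, "ry": 0, "rz": 0}, {"hand": 1, "tx": -0.972, "ty": -0.797, "tz": 0, "rx": 0, "ry": 0, "rz": 0}, {"hand": 1, "tx": -0.972, "ty": -0.797, "tz": 0, "rx": 0, "ry": 0, "rz": 0}, {"hand": 1, "tx": -0.972, "ty": -0.797, "tz": 0, "rx": 0, "ry": 0, "rz": 0}, {"hand": 1, "tx": -0.972, "ty": -0.797, "tz": 0, "rx": 0, "ry": 0, "rz": 0}, {"hand": 1, "tx": -0.972, "ty": -0.797, "tz": 0, "rx": 0, "ry": 0, "rz": 0}, {"hand": 1, "tx": -0.972, "ty": -0.797, "tz": 0, "rx": 0, "ry": 0, "rz": 0}, {"hand": 1, "tx": -0.972, "ty": -0.797, "tz": 0, "rx": 0, "ry": 0, "rz": 0}, {"hand": 1, "tx": -0.972, "ty": -0.797, "tz": 0, "rx": 0, "ry": 0, "rz": 0}, {"hand": 1, "tx": -0.972, "ty": -0.797, "tz": 0, "rx": 0, "ry": 0, "rz": 0}, {"hand": 1, "tx": -0.972, "ty": -0.797, "tz": 0, "rx": 0, "ry": 0, "rz": 0}, {"hand": 1, "tx": -0.972, "ty": -0.797, "tz": 0, "rx": 0, "ry": 0, "rz": 0}, {"hand": 1, "tx": -0.972, "ty": -0.797, "tz": 0, "rx": 0, "ry": 0, "rz": 0}, {"hand": 1, "tx": -0.972, "ty": -0.797, "tz": 0, "rx": 0, "ry": 0, "rz": 0}, {"hand": 1, "tx": -0.972, "ty": -0.797, "tz": 0, "rx": 0, "ry": 0, "rz": 0}, {"hand": 1, "tx": -0.972, "ty": -0.797, "tz": 0, "rx": 0, "ry": 0, "rz": 0}], squeeze=20)

```text
clock: 1.73
eef_pos: [0.559, 0.2939, 0.245]
ee_rot: [[-1.0, -0.001, -0.001], [-0.001, 1.0, -0.0], [0.001, -0.0, -1.0]]
ft_force: [0.4, 0.3, 0.1]
gripper_width: 0.0852
```

Request:
step_arm(motion=[{"hand": 1, "tx": 0, "ty": 0, "tz": 1, "rx": 0, "ry": 0, "rz": 0}, {"hand": 1, "tx": 0, "ty": 0, "tz": 1, "rx": 0, "ry": 0, "rz": 0}, {"hand": 1, "tx": 0, "ty": 0, "tz": 1, "rx": 0, "ry": 0, "rz": 0}, {"hand": 1, "tx": 0, "ty": 0, "tz": 0, "rx": 0, "ry": 0, "rz": 0}, {"hand": 1, "tx": 0, "ty": 0, "tz": 0, "rx": 0, "ry": 0, "rz": 0}])

```text
clock: 2.15
eef_pos: [0.5573, 0.2947, 0.169]
ee_rot: [[-1.0, -0.001, -0.003], [-0.001, 1.0, -0.002], [0.003, -0.002, -1.0]]
ft_force: [0.5, -0.3, 1.1]
gripper_width: 0.0853
```

```bash
python3 - <<'E'
from h import *
f=grab_frame("wrist"); p=cloud(f); print(np.round(monitor.get_state()["eef_pos"],4)); cv2.imwrite("pics/w1.png",f["img"])
for e,c in dict(quail=(.4798,.22),bantam=(.5577,.2943)).items():
    r,H,_=EGG[e]; m=brown(f["img"])&(np.hypot(p[...,0]-c[0],p[...,1]-c[1])<.04)&(p[...,2]>.026)&(p[...,2]<.08)
    print(e,m.sum(), *( [np.round(fit_egg(p[m],r,H)[0],4)] if m.sum()>30 else []))
E
```

```text
[0.5584 0.2955 0.1708]
quail 1159 [0.4808 0.2208 0.0314]
bantam 1774 [0.5583 0.2953 0.0377]
```

View pics/w1.png

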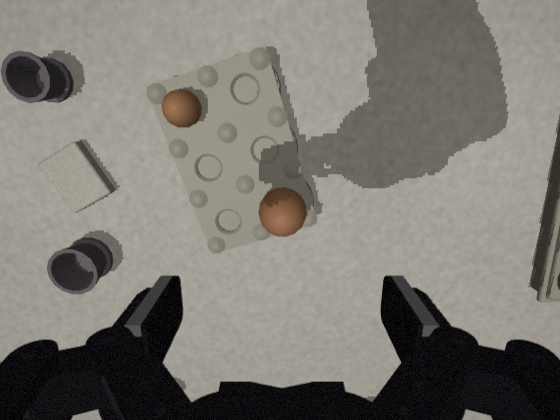

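The quail is at (182,108) and the bantam at (283,212). The tray has rounded posts near the bantam at (262,230) and (312,215), which could block the fingers, so I check their heights.

```bash
python3 - <<'E'
from h import *
f=grab_frame("wrist"); p=cloud(f)
for (u,v) in [(262,232),(313,214),(277,117),(246,184),(216,244),(208,76),(157,93),(178,149),(227,132),(198,199),(260,57)]:
    w=p[v-4:v+5,u-4:u+5].reshape(-1,3); k=w[:,2].argmax(); print((u,v),np.round(w[k],4))
# free jaw directions: max height in swept finger zones
s=dict(bantam=(.5578,.2947,.019),quail=(.480,.2203,.014)); b=brown(f["img"])
for e,(x,y,r) in s.items():
    for a in range(0,180,15):
        t=np.radians(a); dx,dy=p[...,0]-x,p[...,1]-y; al=dx*np.cos(t)+dy*np.sin(t); ac=-dx*np.sin(t)+dy*np.cos(t)
        m=(abs(ac)<.013)&(abs(al)>r)&(abs(al)<.058)&~b&(p[...,2]<.1); print(e,a,np.round(np.percentile(p[m][:,2],[95,99]),4),end=" ; ")
E
```

```text
(262, 232) [0.5793 0.2801 0.0261]
(313, 214) [0.5652 0.3187 0.0257]
(277, 117) [0.4829 0.2955 0.299 ]
(246, 184) [0.543  0.2644 0.0264]
(216, 244) [0.4829 0.2955 0.299 ]
(208, 76) [0.4585 0.2383 0.0269]
(157, 93) [0.4829 0.2955 0.299 ]
(178, 149) [0.511  0.212  0.0267]
(227, 132) [0.4972 0.2503 0.0263]
(198, 199) [0.5549 0.2269 0.0261]
(260, 57) [0.4468 0.2776 0.0263]
bantam 0 [0.0238 0.0253] ; bantam 15 [0.0225 0.0234] ; bantam 30 [0.0228 0.0243] ; bantam 45 [0.0244 0.0254] ; bantam 60 [0.0244 0.0254] ; bantam 75 [0.0243 0.0253] ; bantam 90 [0.0228 0.0249] ; bantam 105 [0.0224 0.0233] ; bantam 120 [0.0229 0.0248] ; bantam 135 [0.024  0.0253] ; bantam 150 [0.0246 0.0256] ; bantam 165 [0.0245 0.0255] ; quail 0 [0.0232 0.0251] ; quail 15 [0.0227 0.0238] ; quail 30 [0.0229 0.0246] ; quail 45 [0.0243 0.0255] ; quail 60 [0.0244 0.0255] ; quail 75 [0.0243 0.0255] ; quail 90 [0.0233 0.0251] ; quail 105 [0.0228 0.0242] ; quail 120 [0.0233 0.025 ] ; quail 135 [0.0238 0.0251] ; quail 150 [0.0245 0.0255] ; quail 165 [0.0242 0.0254] ;
```

Posts are only 26 mm high, and a jaw direction of 105° is clear of them for both small eggs. I'll turn 15° and go down.

```bash
cat >> h.py <<'E'
def go(x,y,z,rot=None):
    "tool-frame shift in units of 25 mm from the measured pose"
    s=monitor.get_state(); R=s["ee_rot"] if rot is None else rot
    print(np.round(s["eef_pos"],4),"w",round(s["gripper_width"],4),"F",np.round(s["ft_force"],1),"yawy",round(np.degrees(np.arctan2(R[1,1],R[0,1])),1),"->",np.round(R.T@(np.array([x,y,z])-s["eef_pos"])/.025,2))
E
python3 -c "
from h import *
go(.558,.2948,.0385)"
```

```text
[0.559  0.2958 0.1718] w 0.0852 F [ 0.6  0.7 -0.1] yawy 90.1 -> [ 0.05 -0.05  5.33]
```

Request:
step_arm(motion=[{"hand": 1, "tx": 0, "ty": 0, "tz": 0, "rx": 0, "ry": 0, "rz": -0.087}, {"hand": 1, "tx": 0, "ty": 0, "tz": 0, "rx": 0, "ry": 0, "rz": -0.087}, {"hand": 1, "tx": 0, "ty": 0, "tz": 0, "rx": 0, "ry": 0, "rz": -0.087}, {"hand": 1, "tx": 0, "ty": 0, "tz": 1, "rx": 0, "ry": 0, "rz": 0}, {"hand": 1, "tx": 0, "ty": 0, "tz": 1, "rx": 0, "ry": 0, "rz": 0}, {"hand": 1, "tx": 0, "ty": 0, "tz": 1, "rx": 0, "ry": 0, "rz": 0}, {"hand": 1, "tx": 0, "ty": 0, "tz": 0.5, "rx": 0, "ry": 0, "rz": 0}, {"hand": 1, "tx": 0, "ty": 0, "tz": 0, "rx": 0, "ry": 0, "rz": 0}, {"hand": 1, "tx": 0, "ty": 0, "tz": 0, "rx": 0, "ry": 0, "rz": 0}])

```text
clock: 3.0
eef_pos: [0.5589, 0.2957, 0.0839]
ee_rot: [[-0.966, -0.259, 0.001], [-0.259, 0.966, 0.001], [-0.002, 0.0, -1.0]]
ft_force: [-0.3, -0.7, 0.3]
gripper_width: 0.0856
```

```bash
python3 -c "
from h import *
go(.558,.2948,.0385)"
```

```text
[0.5589 0.2957 0.0839] w 0.0856 F [-0.3 -0.7  0.3] yawy 105.0 -> [ 0.05 -0.02  1.81]
```

Request:
step_arm(motion=[{"hand": 1, "tx": 0.04, "ty": -0.02, "tz": 0.6, "rx": 0, "ry": 0, "rz": 0}, {"hand": 1, "tx": 0, "ty": 0, "tz": 0.6, "rx": 0, "ry": 0, "rz": 0}, {"hand": 1, "tx": 0, "ty": 0, "tz": 0.6, "rx": 0, "ry": 0, "rz": 0}, {"hand": 1, "tx": 0, "ty": 0, "tz": 0, "rx": 0, "ry": 0, "rz": 0}, {"hand": 0.6, "tx": 0, "ty": 0, "tz": 0, "rx": 0, "ry": 0, "rz": 0}, {"hand": 0.6, "tx": 0, "ty": 0, "tz": 0, "rx": 0, "ry": 0, "rz": 0}, {"hand": 0.5, "tx": 0, "ty": 0, "tz": 0, "rx": 0, "ry": 0, "rz": 0}, {"hand": 0.45, "tx": 0, "ty": 0, "tz": 0, "rx": 0, "ry": 0, "rz": 0}, {"hand": 0.4, "tx": 0, "ty": 0, "tz": 0, "rx": 0, "ry": 0, "rz": 0}, {"hand": 0.3, "tx": 0, "ty": 0, "tz": 0, "rx": 0, "ry": 0, "rz": 0}, {"hand": 0.2, "tx": 0, "ty": 0, "tz": 0, "rx": 0, "ry": 0, "rz": 0}, {"hand": 0, "tx": 0, "ty": 0, "tz": 0, "rx": 0, "ry": 0, "rz": 0}, {"hand": 0, "tx": 0, "ty": 0, "tz": 0, "rx": 0, "ry": 0, "rz": 0}, {"hand": 0, "tx": 0, "ty": 0, "tz": 0, "rx": 0, "ry": 0, "rz": 0}])

```text
clock: 4.17
eef_pos: [0.5582, 0.2948, 0.039]
ee_rot: [[-0.966, -0.259, 0.002], [-0.259, 0.966, 0.001], [-0.002, 0.0, -1.0]]
ft_force: [-0.4, -0.2, 6.0]
gripper_width: 0.0369
```

```bash
python3 -c "
from h import *
go(.4596,.1068,.12)"
```

```text
[0.5582 0.2948 0.039 ] w 0.0369 F [-0.4 -0.2  6. ] yawy 105.0 -> [ 5.75 -6.24 -3.26]
```

Request:
step_arm(motion=[{"hand": 0, "tx": 0, "ty": 0, "tz": -0.2, "rx": 0, "ry": 0, "rz": 0}, {"hand": 0, "tx": 0, "ty": 0, "tz": -0.4, "rx": 0, "ry": 0, "rz": 0}, {"hand": 0, "tx": 0, "ty": 0, "tz": -0.8, "rx": 0, "ry": 0, "rz": 0}, {"hand": 0, "tx": 0, "ty": 0, "tz": -0.8, "rx": 0, "ry": 0, "rz": 0}, {"hand": 0, "tx": 0, "ty": 0, "tz": -0.6, "rx": 0, "ry": 0, "rz": 0}, {"hand": 0, "tx": 0.3, "ty": -0.3, "tz": -0.4, "rx": 0, "ry": 0, "rz": 0}, {"hand": 0, "tx": 0.7, "ty": -0.75, "tz": 0, "rx": 0, "ry": 0, "rz": 0}, {"hand": 0, "tx": 0.8, "ty": -0.9, "tz": 0, "rx": 0, "ry": 0, "rz": 0}, {"hand": 0, "tx": 0.8, "ty": -0.9, "tz": 0, "rx": 0, "ry": 0, "rz": 0}, {"hand": 0, "tx": 0.8, "ty": -0.9, "tz": 0, "rx": 0, "ry": 0, "rz": 0}, {"hand": 0, "tx": 0.8, "ty": -0.9, "tz": 0, "rx": 0, "ry": 0, "rz": 0}, {"hand": 0, "tx": 0.8, "ty": -0.9, "tz": 0, "rx": 0, "ry": 0, "rz": 0}, {"hand": 0, "tx": 0.5, "ty": -0.5, "tz": 0, "rx": 0, "ry": 0, "rz": 0}, {"hand": 0, "tx": 0.25, "ty": -0.19, "tz": 0, "rx": 0, "ry": 0, "rz": 0}, {"hand": 0, "tx": 0, "ty": 0, "tz": 0, "rx": 0, "ry": 0, "rz": 0}, {"hand": 0, "tx": 0, "ty": 0, "tz": 0, "rx": 0, "ry": 0, "rz": 0}])

```text
clock: 5.5
eef_pos: [0.4592, 0.1072, 0.1181]
ee_rot: [[-0.966, -0.259, 0.001], [-0.259, 0.966, 0.001], [-0.001, 0.001, -1.0]]
ft_force: [-1.0, 0.1, -0.5]
gripper_width: 0.0373
```

```bash
python3 -c "
from h import *
go(.4596,.1068,.0465)
f=grab_frame('side'); i=f['img'][130:250,180:340]; 
g=grab_frame('wrist'); j=g['img']
cv2.imwrite('pics/b1.png',np.hstack([cv2.resize(i,(400,300)),cv2.resize(j,(400,300))]))
p=cloud(f); m=brown(f['img'])&(np.hypot(p[...,0]-.46,p[...,1]-.107)<.03)&(p[...,2]>.06)&(p[...,2]<.2); print(m.sum(),np.round(fit_egg(p[m],.019,.048),4) if m.sum()>20 else '')
"
```

```text
[0.4592 0.1072 0.1181] w 0.0373 F [-1.   0.1 -0.5] yawy 105.0 -> [-0.01 -0.02  2.86]Traceback (most recent call last):
  File "<string>", line 7, in <module>
    p=cloud(f); m=brown(f['img'])&(np.hypot(p[...,0]-.46,p[...,1]-.107)<.03)&(p[...,2]>.06)&(p[...,2]<.2); print(m.sum(),np.round(fit_egg(p[m],.019,.048),4) if m.sum()>20 else '')
                                                                                                                         ~~~~~~~~^^^^^^^^^^^^^^^^^^^^^^^^^^^
    return _wrapfunc(a, 'round', decimals=decimals, out=out)
    return _wrapit(obj, method, *args, **kwds)
    conv = _array_converter(obj)
ValueError: setting an array element with a sequence. The requested array has an inhomogeneous shape after 1 dimensions. The detected shape was (2,) + inhomogeneous part.
```

View pics/b1.png

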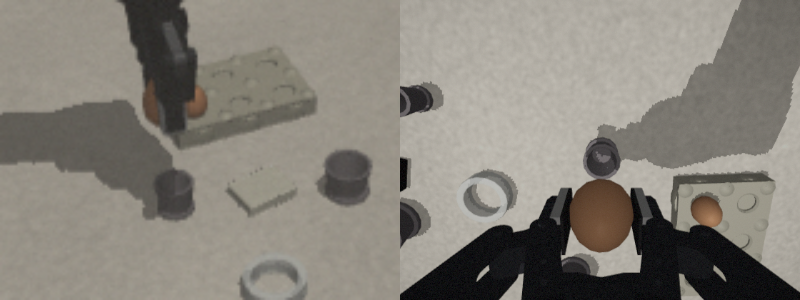

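The egg is held in both crops and the bantam cup is below it. I fit the egg's centre, height and tilt in the grip.

```bash
cat >> h.py <<'E'
def fit_tilt(P,r,H):
    a=H-r
    def res(c):
        n=np.array([c[3],c[4],1]); n/=np.linalg.norm(n); d=P-c[:3]; h=d@n; k=np.where(h>0,r/a,1)
        return np.sqrt((d**2).sum(1)-h**2+(h*k)**2)-r
    s=least_squares(res,[*(np.median(P,0)-[0,0,.01]),0,0],loss="soft_l1",f_scale=.001)
    print(len(P),"sphere centre",np.round(s.x[:3],4),"tilt deg",np.round(np.degrees(s.x[3:]),1),"res",round(np.median(abs(s.fun)),5))
def held(e,cams=("side","wrist"),rad=.04,zmin=.026,c=None):
    t=monitor.get_state()["eef_pos"] if c is None else np.array(c)
    A=[]
    for n in cams:
        f=grab_frame(n); p=cloud(f); m=brown(f["img"])&(np.linalg.norm(p-t,axis=-1)<rad+EGG[e][1]/2)&(p[...,2]>zmin)
        if m.sum()>25: print(n,end=" "); fit_tilt(p[m],*EGG[e][:2]); A.append(p[m])
    print("all",end=" "); fit_tilt(np.vstack(A),*EGG[e][:2])
E
python3 -c "
from h import *
held('bantam',('scene','side','wrist'),.015)"
```

```text
scene 119 sphere centre [0.4587 0.1088 0.1167] tilt deg [ 6.9 -2.2] res 0.00071
side 52 sphere centre [0.4592 0.1073 0.1171] tilt deg [ 1.8 -7.8] res 0.00063
wrist 7084 sphere centre [0.46   0.1085 0.1162] tilt deg [-1.7 -0.3] res 0.00023
all 7255 sphere centre [0.46   0.1084 0.1162] tilt deg [-1.5 -0.3] res 0.00023
```

Request:
step_arm(motion=[{"hand": 0, "tx": 0.02, "ty": -0.06, "tz": 0.4, "rx": 0, "ry": 0, "rz": 0}, {"hand": 0, "tx": 0, "ty": 0, "tz": 0.7, "rx": 0, "ry": 0, "rz": 0}, {"hand": 0, "tx": 0, "ty": 0, "tz": 0.7, "rx": 0, "ry": 0, "rz": 0}, {"hand": 0, "tx": 0, "ty": 0, "tz": 0.5, "rx": 0, "ry": 0, "rz": 0}, {"hand": 0, "tx": 0, "ty": 0, "tz": 0.3, "rx": 0, "ry": 0, "rz": 0}, {"hand": 0, "tx": 0, "ty": 0, "tz": 0.15, "rx": 0, "ry": 0, "rz": 0}, {"hand": 0, "tx": 0, "ty": 0, "tz": 0.04, "rx": 0, "ry": 0, "rz": 0}, {"hand": 0, "tx": 0, "ty": 0, "tz": 0, "rx": 0, "ry": 0, "rz": 0}, {"hand": 0, "tx": 0, "ty": 0, "tz": 0, "rx": 0, "ry": 0, "rz": 0}])

```text
clock: 6.5
eef_pos: [0.4592, 0.1052, 0.0486]
ee_rot: [[-0.966, -0.259, 0.001], [-0.259, 0.966, 0.0], [-0.001, 0.0, -1.0]]
ft_force: [-0.4, 0.8, 0.2]
gripper_width: 0.0371
```

```bash
python3 -c "
from h import *
go(.4596,.1068,.0465)
held('bantam',('scene','side','wrist'),.015,.04)"
```

```text
[0.4592 0.1052 0.0486] w 0.0371 F [-0.4  0.8  0.2] yawy 105.0 -> [-0.03  0.06  0.08]
scene 107 sphere centre [0.4582 0.1052 0.0478] tilt deg [5.6 0.2] res 0.00082
side 38 sphere centre [0.4617 0.1029 0.0452] tilt deg [-19.4  -8.4] res 0.00034
wrist 7124 sphere centre [0.4597 0.1054 0.047 ] tilt deg [-1.8 -0.5] res 0.00023
all 7269 sphere centre [0.4597 0.1054 0.047 ] tilt deg [-1.7 -0.4] res 0.00023
```

Request:
step_arm(motion=[{"hand": 0, "tx": -0.06, "ty": 0.06, "tz": 0, "rx": 0, "ry": 0, "rz": 0}, {"hand": 0, "tx": 0, "ty": 0, "tz": 0.06, "rx": 0, "ry": 0, "rz": 0}, {"hand": 0, "tx": 0, "ty": 0, "tz": 0, "rx": 0, "ry": 0, "rz": 0}])

```text
clock: 6.9
eef_pos: [0.4601, 0.1073, 0.0469]
ee_rot: [[-0.966, -0.259, 0.001], [-0.259, 0.966, 0.001], [-0.001, 0.0, -1.0]]
ft_force: [-0.3, 0.8, 2.8]
gripper_width: 0.037
```

Request:
step_arm(motion=[{"hand": 0, "tx": 0, "ty": 0, "tz": 0.02, "rx": 0, "ry": 0, "rz": 0}, {"hand": 0.44, "tx": 0, "ty": 0, "tz": 0, "rx": 0, "ry": 0, "rz": 0}, {"hand": 0.48, "tx": 0, "ty": 0, "tz": 0, "rx": 0, "ry": 0, "rz": 0}, {"hand": 0.52, "tx": 0, "ty": 0, "tz": 0, "rx": 0, "ry": 0, "rz": 0}, {"hand": 0.6, "tx": 0, "ty": 0, "tz": 0, "rx": 0, "ry": 0, "rz": 0}, {"hand": 0.8, "tx": 0, "ty": 0, "tz": 0, "rx": 0, "ry": 0, "rz": 0}, {"hand": 1, "tx": 0, "ty": 0, "tz": 0, "rx": 0, "ry": 0, "rz": 0}, {"hand": 1, "tx": 0, "ty": 0, "tz": 0, "rx": 0, "ry": 0, "rz": 0}, {"hand": 1, "tx": 0, "ty": 0, "tz": 0, "rx": 0, "ry": 0, "rz": 0}])

```text
clock: 7.65
eef_pos: [0.4598, 0.1068, 0.046]
ee_rot: [[-0.966, -0.259, -0.0], [-0.259, 0.966, -0.0], [0.0, -0.0, -1.0]]
ft_force: [0.3, 0.2, 0.5]
gripper_width: 0.0856
```

```bash
python3 -c "
from h import *
go(.480,.2205,.13)
held('bantam',('scene','wrist'),.015,.04)"
```

```text
[0.4598 0.1068 0.046 ] w 0.0856 F [0.3 0.2 0.5] yawy 105.0 -> [-1.96  4.19 -3.36]
scene 148 sphere centre [0.4582 0.1088 0.0446] tilt deg [ 2.  -0.6] res 0.00081
wrist 6978 sphere centre [0.4595 0.1087 0.0446] tilt deg [-6.3  2.4] res 0.00022
all 7126 sphere centre [0.4595 0.1087 0.0446] tilt deg [-6.   2.2] res 0.00023
```

Request:
step_arm(motion=[{"hand": 1, "tx": 0, "ty": 0, "tz": -0.4, "rx": 0, "ry": 0, "rz": 0}, {"hand": 1, "tx": 0, "ty": 0, "tz": -0.9, "rx": 0, "ry": 0, "rz": 0}, {"hand": 1, "tx": 0, "ty": 0, "tz": -0.9, "rx": 0, "ry": 0, "rz": 0}, {"hand": 1, "tx": 0, "ty": 0, "tz": -0.9, "rx": 0, "ry": 0, "rz": 0}, {"hand": 1, "tx": -0.36, "ty": 0.8, "tz": 0, "rx": 0, "ry": 0, "rz": 0}, {"hand": 1, "tx": -0.4, "ty": 0.85, "tz": 0, "rx": 0, "ry": 0, "rz": 0}, {"hand": 1, "tx": -0.4, "ty": 0.85, "tz": 0, "rx": 0, "ry": 0, "rz": 0}, {"hand": 1, "tx": -0.4, "ty": 0.85, "tz": 0, "rx": 0, "ry": 0, "rz": 0}, {"hand": 1, "tx": -0.4, "ty": 0.84, "tz": 0.3, "rx": 0, "ry": 0, "rz": 0}, {"hand": 1, "tx": 0, "ty": 0, "tz": 0.8, "rx": 0, "ry": 0, "rz": 0}, {"hand": 1, "tx": 0, "ty": 0, "tz": 0.8, "rx": 0, "ry": 0, "rz": 0}, {"hand": 1, "tx": 0, "ty": 0, "tz": 0, "rx": 0, "ry": 0, "rz": 0}, {"hand": 1, "tx": 0, "ty": 0, "tz": 0, "rx": 0, "ry": 0, "rz": 0}])

```text
clock: 8.83
eef_pos: [0.4794, 0.2202, 0.076]
ee_rot: [[-0.966, -0.259, -0.002], [-0.259, 0.966, -0.001], [0.002, -0.001, -1.0]]
ft_force: [-0.1, -0.6, 0.2]
gripper_width: 0.0856
```

```bash
python3 -c "
from h import *
go(.480,.2205,.037)
held('quail',('scene','wrist'),.02,.026,[.48,.22,.035])
held('bantam',('scene','side'),.015,.04,[.459,.107,.05])"
```

```text
[0.4794 0.2202 0.076 ] w 0.0856 F [-0.1 -0.6  0.2] yawy 105.0 -> [-0.03  0.01  1.56]
scene 75 sphere centre [0.4793 0.2209 0.0324] tilt deg [ 11.3 -10.3] res 0.00091
wrist 2062 sphere centre [0.4812 0.221  0.0315] tilt deg [-2.7 -0.6] res 0.00022
all 2137 sphere centre [0.4811 0.221  0.0315] tilt deg [-2.1 -1. ] res 0.00022
scene 148 sphere centre [0.4575 0.1085 0.0452] tilt deg [ 6.1 -0.2] res 0.001
side 230 sphere centre [0.4582 0.1075 0.0447] tilt deg [-4.5 -4. ] res 0.00066
all 378 sphere centre [0.4578 0.1075 0.0454] tilt deg [-0.8  0.7] res 0.00082
```

Request:
step_arm(motion=[{"hand": 1, "tx": -0.04, "ty": 0.01, "tz": 0.5, "rx": 0, "ry": 0, "rz": 0}, {"hand": 1, "tx": 0, "ty": 0, "tz": 0.5, "rx": 0, "ry": 0, "rz": 0}, {"hand": 1, "tx": 0, "ty": 0, "tz": 0.5, "rx": 0, "ry": 0, "rz": 0}, {"hand": 0.6, "tx": 0, "ty": 0, "tz": 0, "rx": 0, "ry": 0, "rz": 0}, {"hand": 0.5, "tx": 0, "ty": 0, "tz": 0, "rx": 0, "ry": 0, "rz": 0}, {"hand": 0.45, "tx": 0, "ty": 0, "tz": 0, "rx": 0, "ry": 0, "rz": 0}, {"hand": 0.4, "tx": 0, "ty": 0, "tz": 0, "rx": 0, "ry": 0, "rz": 0}, {"hand": 0.36, "tx": 0, "ty": 0, "tz": 0, "rx": 0, "ry": 0, "rz": 0}, {"hand": 0.32, "tx": 0, "ty": 0, "tz": 0, "rx": 0, "ry": 0, "rz": 0}, {"hand": 0.25, "tx": 0, "ty": 0, "tz": 0, "rx": 0, "ry": 0, "rz": 0}, {"hand": 0.1, "tx": 0, "ty": 0, "tz": 0, "rx": 0, "ry": 0, "rz": 0}, {"hand": 0, "tx": 0, "ty": 0, "tz": 0, "rx": 0, "ry": 0, "rz": 0}, {"hand": 0, "tx": 0, "ty": 0, "tz": 0, "rx": 0, "ry": 0, "rz": 0}, {"hand": 0, "tx": 0, "ty": 0, "tz": 0, "rx": 0, "ry": 0, "rz": 0}])

```text
clock: 10.2
eef_pos: [0.4814, 0.2212, 0.039]
ee_rot: [[-0.966, -0.259, 0.001], [-0.259, 0.966, 0.0], [-0.001, 0.0, -1.0]]
ft_force: [-0.3, -1.2, 5.4]
gripper_width: 0.0272
```

Request:
step_arm(motion=[{"hand": 0, "tx": 0, "ty": 0, "tz": -0.2, "rx": 0, "ry": 0, "rz": 0}, {"hand": 0, "tx": 0, "ty": 0, "tz": -0.4, "rx": 0, "ry": 0, "rz": 0}, {"hand": 0, "tx": 0, "ty": 0, "tz": -0.8, "rx": 0, "ry": 0, "rz": 0}, {"hand": 0, "tx": 0, "ty": 0, "tz": -0.8, "rx": 0, "ry": 0, "rz": 0}, {"hand": 0, "tx": 0, "ty": 0, "tz": -0.8, "rx": 0, "ry": 0, "rz": 0}, {"hand": 0, "tx": 0, "ty": 0, "tz": -0.6, "rx": 0, "ry": 0, "rz": 0}, {"hand": 0, "tx": 0, "ty": 0, "tz": 0, "rx": 0, "ry": 0, "rz": 0}])

```text
clock: 10.78
eef_pos: [0.4824, 0.2223, 0.1319]
ee_rot: [[-0.966, -0.259, 0.005], [-0.259, 0.966, 0.003], [-0.006, 0.002, -1.0]]
ft_force: [0.4, 0.7, -0.9]
gripper_width: 0.0268
```

```bash
python3 -c "
from h import *
go(.4520,-.0799,.126)
held('quail',('scene','wrist'),.015)"
```

```text
[0.4824 0.2223 0.1319] w 0.0268 F [ 0.4  0.7 -0.9] yawy 105.0 -> [  4.3  -11.36   0.19]
scene 48 sphere centre [0.4806 0.2207 0.1245] tilt deg [11.  5.] res 0.00068
wrist 3335 sphere centre [0.4812 0.2219 0.1221] tilt deg [-2.8 -0.7] res 0.00023
all 3383 sphere centre [0.4812 0.2218 0.1222] tilt deg [-2.3 -0.6] res 0.00023
```

Request:
step_arm(motion=[{"hand": 0, "tx": 0.17, "ty": -0.43, "tz": 0, "rx": 0, "ry": 0, "rz": 0}, {"hand": 0, "tx": 0.33, "ty": -0.87, "tz": 0, "rx": 0, "ry": 0, "rz": 0}, {"hand": 0, "tx": 0.33, "ty": -0.87, "tz": 0, "rx": 0, "ry": 0, "rz": 0}, {"hand": 0, "tx": 0.33, "ty": -0.87, "tz": 0, "rx": 0, "ry": 0, "rz": 0}, {"hand": 0, "tx": 0.33, "ty": -0.87, "tz": 0, "rx": 0, "ry": 0, "rz": 0}, {"hand": 0, "tx": 0.33, "ty": -0.87, "tz": 0, "rx": 0, "ry": 0, "rz": 0}, {"hand": 0, "tx": 0.33, "ty": -0.87, "tz": 0, "rx": 0, "ry": 0, "rz": 0}, {"hand": 0, "tx": 0.33, "ty": -0.87, "tz": 0, "rx": 0, "ry": 0, "rz": 0}, {"hand": 0, "tx": 0.33, "ty": -0.87, "tz": 0, "rx": 0, "ry": 0, "rz": 0}, {"hand": 0, "tx": 0.33, "ty": -0.87, "tz": 0, "rx": 0, "ry": 0, "rz": 0}, {"hand": 0, "tx": 0.33, "ty": -0.87, "tz": 0, "rx": 0, "ry": 0, "rz": 0}, {"hand": 0, "tx": 0.33, "ty": -0.87, "tz": 0, "rx": 0, "ry": 0, "rz": 0}, {"hand": 0, "tx": 0.33, "ty": -0.87, "tz": 0, "rx": 0, "ry": 0, "rz": 0}, {"hand": 0, "tx": 0.17, "ty": -0.49, "tz": 0, "rx": 0, "ry": 0, "rz": 0}, {"hand": 0, "tx": 0, "ty": 0, "tz": 0.5, "rx": 0, "ry": 0, "rz": 0}, {"hand": 0, "tx": 0, "ty": 0, "tz": 0.6, "rx": 0, "ry": 0, "rz": 0}, {"hand": 0, "tx": 0, "ty": 0, "tz": 0.6, "rx": 0, "ry": 0, "rz": 0}, {"hand": 0, "tx": 0, "ty": 0, "tz": 0.5, "rx": 0, "ry": 0, "rz": 0}, {"hand": 0, "tx": 0, "ty": 0, "tz": 0, "rx": 0, "ry": 0, "rz": 0}, {"hand": 0, "tx": 0, "ty": 0, "tz": 0, "rx": 0, "ry": 0, "rz": 0}])

```text
clock: 12.55
eef_pos: [0.4489, -0.0814, 0.0725]
ee_rot: [[-0.966, -0.258, -0.004], [-0.258, 0.966, 0.0], [0.004, 0.001, -1.0]]
ft_force: [-0.3, 0.0, 0.3]
gripper_width: 0.0266
```

```bash
python3 -c "
from h import *
go(.4520,-.0805,.0505)
held('quail',('scene','side','wrist'),.015,.045)"
```

```text
[ 0.4489 -0.0814  0.0725] w 0.0266 F [-0.3  0.   0.3] yawy 105.0 -> [-0.13  0.    0.88]
scene 67 sphere centre [ 0.4472 -0.082   0.0657] tilt deg [6.9 3.1] res 0.0007
wrist 3350 sphere centre [ 0.4499 -0.0811  0.0656] tilt deg [-2.5 -0.7] res 0.00023
all 3417 sphere centre [ 0.4499 -0.0811  0.0656] tilt deg [-2.4 -0.8] res 0.00023
```

Request:
step_arm(motion=[{"hand": 0, "tx": -0.13, "ty": 0.02, "tz": 0.2, "rx": 0, "ry": 0, "rz": 0}, {"hand": 0, "tx": 0, "ty": 0, "tz": 0.4, "rx": 0, "ry": 0, "rz": 0}, {"hand": 0, "tx": 0, "ty": 0, "tz": 0.2, "rx": 0, "ry": 0, "rz": 0}, {"hand": 0, "tx": 0, "ty": 0, "tz": 0.06, "rx": 0, "ry": 0, "rz": 0}, {"hand": 0, "tx": 0, "ty": 0, "tz": 0, "rx": 0, "ry": 0, "rz": 0}, {"hand": 0, "tx": 0, "ty": 0, "tz": 0, "rx": 0, "ry": 0, "rz": 0}])

```text
clock: 13.2
eef_pos: [0.4536, -0.0796, 0.0522]
ee_rot: [[-0.966, -0.259, 0.0], [-0.259, 0.966, -0.0], [-0.0, -0.0, -1.0]]
ft_force: [0.1, -0.1, -0.0]
gripper_width: 0.0271
```

```bash
python3 -c "
from h import *
go(.4520,-.0805,.0505)
held('quail',('scene','side','wrist'),.015,.04)
f=grab_frame('scene'); p=cloud(f); print(np.round(p[185:215,228:256][...,2].max(),3)); 
i=cv2.resize(f['img'][170:230,201:281],(400,300),interpolation=2); f=grab_frame('side'); cv2.imwrite('pics/q1.png',np.hstack([i,cv2.resize(f['img'][240:300,209:289],(400,300),interpolation=2)]))"
```

```text
[ 0.4536 -0.0796  0.0522] w 0.0271 F [ 0.1 -0.1 -0. ] yawy 105.0 -> [ 0.07 -0.02  0.07]
scene 65 sphere centre [ 0.4522 -0.0804  0.0445] tilt deg [4.1 3.2] res 0.00079
wrist 3362 sphere centre [ 0.4534 -0.0795  0.0443] tilt deg [-2.8 -0.8] res 0.00022
all 3427 sphere centre [ 0.4534 -0.0795  0.0443] tilt deg [-2.6 -0.7] res 0.00023
0.883
```

View pics/q1.png

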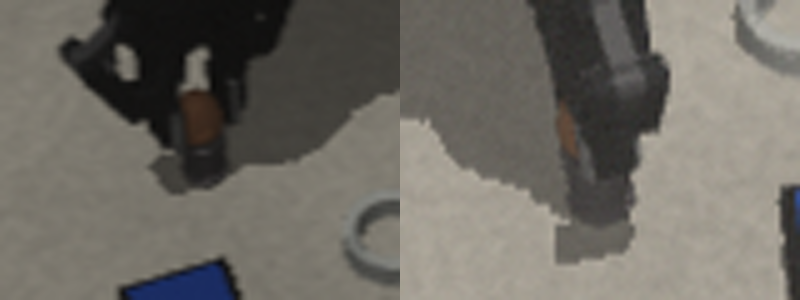

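Both crops show the egg just above the quail cup and lined up with it. I lower the last 2 mm.

Request:
step_arm(motion=[{"hand": 0, "tx": 0.03, "ty": -0.02, "tz": 0.05, "rx": 0, "ry": 0, "rz": 0}, {"hand": 0, "tx": 0, "ty": 0, "tz": 0.03, "rx": 0, "ry": 0, "rz": 0}, {"hand": 0, "tx": 0, "ty": 0, "tz": 0, "rx": 0, "ry": 0, "rz": 0}, {"hand": 0, "tx": 0, "ty": 0, "tz": 0, "rx": 0, "ry": 0, "rz": 0}])

```text
clock: 13.78
eef_pos: [0.4533, -0.08, 0.0504]
ee_rot: [[-0.966, -0.259, 0.001], [-0.259, 0.966, 0.0], [-0.001, 0.0, -1.0]]
ft_force: [-0.2, 2.2, 4.1]
gripper_width: 0.0268
```

Request:
step_arm(motion=[{"hand": 0, "tx": 0, "ty": 0.02, "tz": 0, "rx": 0, "ry": 0, "rz": 0}, {"hand": 0.32, "tx": 0, "ty": 0, "tz": 0, "rx": 0, "ry": 0, "rz": 0}, {"hand": 0.35, "tx": 0, "ty": 0, "tz": 0, "rx": 0, "ry": 0, "rz": 0}, {"hand": 0.4, "tx": 0, "ty": 0, "tz": 0, "rx": 0, "ry": 0, "rz": 0}, {"hand": 0.5, "tx": 0, "ty": 0, "tz": 0, "rx": 0, "ry": 0, "rz": 0}, {"hand": 0.7, "tx": 0, "ty": 0, "tz": 0, "rx": 0, "ry": 0, "rz": 0}, {"hand": 1, "tx": 0, "ty": 0, "tz": 0, "rx": 0, "ry": 0, "rz": 0}, {"hand": 1, "tx": 0, "ty": 0, "tz": 0, "rx": 0, "ry": 0, "rz": 0}, {"hand": 1, "tx": 0, "ty": 0, "tz": -0.4, "rx": 0, "ry": 0, "rz": 0}, {"hand": 1, "tx": 0, "ty": 0, "tz": -0.9, "rx": 0, "ry": 0, "rz": 0}, {"hand": 1, "tx": 0, "ty": 0, "tz": -0.9, "rx": 0, "ry": 0, "rz": 0}, {"hand": 1, "tx": 0, "ty": 0, "tz": -0.9, "rx": 0, "ry": 0, "rz": 0}, {"hand": 1, "tx": 0, "ty": 0, "tz": -0.9, "rx": 0, "ry": 0, "rz": 0}, {"hand": 1, "tx": 0, "ty": 0, "tz": 0, "rx": 0, "ry": 0, "rz": 0}])

```text
clock: 14.95
eef_pos: [0.4552, -0.0802, 0.1536]
ee_rot: [[-0.966, -0.258, 0.008], [-0.258, 0.966, -0.001], [-0.007, -0.003, -1.0]]
ft_force: [0.6, 0.1, 0.1]
gripper_width: 0.0855
```

```bash
python3 -c "
from h import *
go(.541,-.252,.16)
held('quail',('scene','side'),.015,.04,[.452,-.08,.045])"
```

```text
[ 0.4552 -0.0802  0.1536] w 0.0855 F [0.6 0.1 0.1] yawy 105.0 -> [-1.54 -7.53 -0.22]
scene 79 sphere centre [ 0.4512 -0.0796  0.0427] tilt deg [6.3 3.8] res 0.00079
side 163 sphere centre [ 0.4508 -0.0797  0.0424] tilt deg [ 2.7 -3.8] res 0.00047
all 242 sphere centre [ 0.4511 -0.0797  0.0428] tilt deg [1.7 0.2] res 0.00066
```

Request:
step_arm(motion=[{"hand": 1, "tx": -0.1, "ty": -0.5, "tz": -0.2, "rx": 0, "ry": 0, "rz": 0}, {"hand": 1, "tx": -0.18, "ty": -0.88, "tz": 0, "rx": 0, "ry": 0, "rz": 0}, {"hand": 1, "tx": -0.18, "ty": -0.88, "tz": 0, "rx": 0, "ry": 0, "rz": 0}, {"hand": 1, "tx": -0.18, "ty": -0.88, "tz": 0, "rx": 0, "ry": 0, "rz": 0}, {"hand": 1, "tx": -0.18, "ty": -0.88, "tz": 0, "rx": 0, "ry": 0, "rz": 0}, {"hand": 1, "tx": -0.18, "ty": -0.88, "tz": 0, "rx": 0, "ry": 0, "rz": 0}, {"hand": 1, "tx": -0.18, "ty": -0.88, "tz": 0, "rx": 0, "ry": 0, "rz": 0}, {"hand": 1, "tx": -0.18, "ty": -0.88, "tz": 0, "rx": 0, "ry": 0, "rz": 0}, {"hand": 1, "tx": -0.18, "ty": -0.87, "tz": 0, "rx": 0, "ry": 0, "rz": 0}, {"hand": 1, "tx": 0, "ty": 0, "tz": 0.4, "rx": 0, "ry": 0, "rz": 0}, {"hand": 1, "tx": 0, "ty": 0, "tz": 0.8, "rx": 0, "ry": 0, "rz": 0}, {"hand": 1, "tx": 0, "ty": 0, "tz": 0.6, "rx": 0, "ry": 0, "rz": 0}, {"hand": 1, "tx": 0, "ty": 0, "tz": 0, "rx": 0, "ry": 0, "rz": 0}, {"hand": 1, "tx": 0, "ty": 0, "tz": 0, "rx": 0, "ry": 0, "rz": 0}])

```text
clock: 16.22
eef_pos: [0.5374, -0.2508, 0.1081]
ee_rot: [[-0.966, -0.259, -0.004], [-0.259, 0.966, 0.002], [0.004, 0.003, -1.0]]
ft_force: [-0.2, -0.4, -0.2]
gripper_width: 0.0853
```

```bash
python3 -c "
from h import *
go(.541,-.252,.041)
held('hen',('scene','wrist'),.02,.028,[.541,-.252,.045])
f=grab_frame('wrist');cv2.imwrite('pics/w2.png',f['img'])"
```

```text
[ 0.5374 -0.2508  0.1081] w 0.0853 F [-0.2 -0.4 -0.2] yawy 105.0 -> [-0.14 -0.09  2.68]
scene 301 sphere centre [ 0.5406 -0.2519  0.0436] tilt deg [5.8 2. ] res 0.00068
wrist 5056 sphere centre [ 0.5422 -0.2511  0.0433] tilt deg [-1.8 -0.4] res 0.00022
all 5357 sphere centre [ 0.5421 -0.2511  0.0433] tilt deg [-1.2 -0.2] res 0.00024
```

View pics/w2.png

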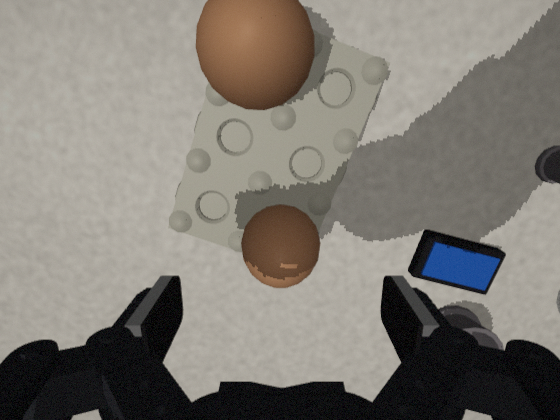

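Hen egg at (281,246), goose at (255,50), fingers clear of both. I go down and grip.

Request:
step_arm(motion=[{"hand": 1, "tx": -0.14, "ty": -0.07, "tz": 0.5, "rx": 0, "ry": 0, "rz": 0}, {"hand": 1, "tx": 0, "ty": 0, "tz": 0.9, "rx": 0, "ry": 0, "rz": 0}, {"hand": 1, "tx": 0, "ty": 0, "tz": 0.8, "rx": 0, "ry": 0, "rz": 0}, {"hand": 1, "tx": 0, "ty": 0, "tz": 0.45, "rx": 0, "ry": 0, "rz": 0}, {"hand": 0.9, "tx": 0, "ty": 0, "tz": 0, "rx": 0, "ry": 0, "rz": 0}, {"hand": 0.7, "tx": 0, "ty": 0, "tz": 0, "rx": 0, "ry": 0, "rz": 0}, {"hand": 0.65, "tx": 0, "ty": 0, "tz": 0, "rx": 0, "ry": 0, "rz": 0}, {"hand": 0.6, "tx": 0, "ty": 0, "tz": 0, "rx": 0, "ry": 0, "rz": 0}, {"hand": 0.56, "tx": 0, "ty": 0, "tz": 0, "rx": 0, "ry": 0, "rz": 0}, {"hand": 0.5, "tx": 0, "ty": 0, "tz": 0, "rx": 0, "ry": 0, "rz": 0}, {"hand": 0.3, "tx": 0, "ty": 0, "tz": 0, "rx": 0, "ry": 0, "rz": 0}, {"hand": 0, "tx": 0, "ty": 0, "tz": 0, "rx": 0, "ry": 0, "rz": 0}, {"hand": 0, "tx": 0, "ty": 0, "tz": 0, "rx": 0, "ry": 0, "rz": 0}, {"hand": 0, "tx": 0, "ty": 0, "tz": 0, "rx": 0, "ry": 0, "rz": 0}])

```text
clock: 17.53
eef_pos: [0.5434, -0.2524, 0.0449]
ee_rot: [[-0.966, -0.259, 0.002], [-0.259, 0.966, -0.0], [-0.002, -0.001, -1.0]]
ft_force: [-0.6, 1.5, 7.0]
gripper_width: 0.0472
```

Request:
step_arm(motion=[{"hand": 0, "tx": 0, "ty": 0, "tz": -0.2, "rx": 0, "ry": 0, "rz": 0}, {"hand": 0, "tx": 0, "ty": 0, "tz": -0.4, "rx": 0, "ry": 0, "rz": 0}, {"hand": 0, "tx": 0, "ty": 0, "tz": -0.8, "rx": 0, "ry": 0, "rz": 0}, {"hand": 0, "tx": 0, "ty": 0, "tz": -0.8, "rx": 0, "ry": 0, "rz": 0}, {"hand": 0, "tx": 0, "ty": 0, "tz": -0.8, "rx": 0, "ry": 0, "rz": 0}, {"hand": 0, "tx": 0, "ty": 0, "tz": -0.6, "rx": 0, "ry": 0, "rz": 0}, {"hand": 0, "tx": 0, "ty": 0, "tz": -0.2, "rx": 0, "ry": 0, "rz": 0}, {"hand": 0, "tx": 0, "ty": 0, "tz": 0, "rx": 0, "ry": 0, "rz": 0}, {"hand": 0, "tx": 0, "ty": 0, "tz": 0, "rx": 0, "ry": 0, "rz": 0}])

```text
clock: 18.28
eef_pos: [0.542, -0.2526, 0.1385]
ee_rot: [[-0.966, -0.258, -0.001], [-0.258, 0.966, -0.0], [0.001, 0.0, -1.0]]
ft_force: [-0.4, -0.8, -0.4]
gripper_width: 0.0471
```

```bash
python3 -c "
from h import *
go(.615,.1128,.13)
held('hen',('scene','wrist'),.015)"
```

```text
[ 0.542  -0.2526  0.1385] w 0.0471 F [-0.4 -0.8 -0.4] yawy 105.0 -> [-6.6  13.37  0.34]
scene 351 sphere centre [ 0.5398 -0.2528  0.1373] tilt deg [5.1 1.3] res 0.00068
wrist 11543 sphere centre [ 0.541  -0.2524  0.1361] tilt deg [-1.5  1.4] res 0.00022
all 11894 sphere centre [ 0.541  -0.2524  0.1362] tilt deg [-1.1  1.4] res 0.00023
```

Request:
step_arm(motion=[{"hand": 0, "tx": -0.2, "ty": 0.4, "tz": 0, "rx": 0, "ry": 0, "rz": 0}, {"hand": 0, "tx": -0.42, "ty": 0.85, "tz": 0, "rx": 0, "ry": 0, "rz": 0}, {"hand": 0, "tx": -0.42, "ty": 0.85, "tz": 0, "rx": 0, "ry": 0, "rz": 0}, {"hand": 0, "tx": -0.42, "ty": 0.85, "tz": 0, "rx": 0, "ry": 0, "rz": 0}, {"hand": 0, "tx": -0.42, "ty": 0.85, "tz": 0, "rx": 0, "ry": 0, "rz": 0}, {"hand": 0, "tx": -0.42, "ty": 0.85, "tz": 0, "rx": 0, "ry": 0, "rz": 0}, {"hand": 0, "tx": -0.42, "ty": 0.85, "tz": 0, "rx": 0, "ry": 0, "rz": 0}, {"hand": 0, "tx": -0.42, "ty": 0.85, "tz": 0, "rx": 0, "ry": 0, "rz": 0}, {"hand": 0, "tx": -0.42, "ty": 0.85, "tz": 0, "rx": 0, "ry": 0, "rz": 0}, {"hand": 0, "tx": -0.42, "ty": 0.85, "tz": 0, "rx": 0, "ry": 0, "rz": 0}, {"hand": 0, "tx": -0.42, "ty": 0.85, "tz": 0, "rx": 0, "ry": 0, "rz": 0}, {"hand": 0, "tx": -0.42, "ty": 0.85, "tz": 0, "rx": 0, "ry": 0, "rz": 0}, {"hand": 0, "tx": -0.42, "ty": 0.85, "tz": 0, "rx": 0, "ry": 0, "rz": 0}, {"hand": 0, "tx": -0.42, "ty": 0.85, "tz": 0, "rx": 0, "ry": 0, "rz": 0}, {"hand": 0, "tx": -0.42, "ty": 0.85, "tz": 0, "rx": 0, "ry": 0, "rz": 0}, {"hand": 0, "tx": -0.42, "ty": 0.85, "tz": 0.3, "rx": 0, "ry": 0, "rz": 0}, {"hand": 0, "tx": -0.1, "ty": 0.22, "tz": 0.8, "rx": 0, "ry": 0, "rz": 0}, {"hand": 0, "tx": 0, "ty": 0, "tz": 0.8, "rx": 0, "ry": 0, "rz": 0}, {"hand": 0, "tx": 0, "ty": 0, "tz": 0.6, "rx": 0, "ry": 0, "rz": 0}, {"hand": 0, "tx": 0, "ty": 0, "tz": 0, "rx": 0, "ry": 0, "rz": 0}])

```text
clock: 20.05
eef_pos: [0.6119, 0.1138, 0.0719]
ee_rot: [[-0.965, -0.26, -0.009], [-0.26, 0.966, -0.002], [0.009, 0.001, -1.0]]
ft_force: [-0.5, -0.4, -1.3]
gripper_width: 0.0471
```

Request:
step_arm(motion=[{"hand": 0, "tx": 0, "ty": 0, "tz": 0, "rx": 0, "ry": 0, "rz": 0}, {"hand": 0, "tx": 0, "ty": 0, "tz": 0, "rx": 0, "ry": 0, "rz": 0}])

```text
clock: 20.22
eef_pos: [0.6158, 0.1136, 0.0767]
ee_rot: [[-0.966, -0.259, 0.001], [-0.259, 0.966, 0.0], [-0.001, 0.0, -1.0]]
ft_force: [-0.1, -0.4, -0.7]
gripper_width: 0.0472
```

```bash
python3 -c "
from h import *
go(.615,.1128,.05)
held('hen',('scene','side','wrist'),.015,.04)"
```

```text
[0.6158 0.1136 0.0767] w 0.0472 F [-0.1 -0.4 -0.7] yawy 105.0 -> [ 0.04 -0.02  1.07]
scene 180 sphere centre [0.6136 0.1131 0.0757] tilt deg [4.4 3.6] res 0.00063
side 170 sphere centre [0.6147 0.1118 0.0753] tilt deg [-1.9 -4.2] res 0.00057
wrist 11598 sphere centre [0.6156 0.1133 0.0758] tilt deg [-1.9  1.4] res 0.00023
all 11948 sphere centre [0.6156 0.1133 0.0758] tilt deg [-1.7  1.6] res 0.00023
```

Request:
step_arm(motion=[{"hand": 0, "tx": 0, "ty": 0, "tz": 0.3, "rx": 0, "ry": 0, "rz": 0}, {"hand": 0, "tx": 0, "ty": 0, "tz": 0.4, "rx": 0, "ry": 0, "rz": 0}, {"hand": 0, "tx": 0, "ty": 0, "tz": 0.2, "rx": 0, "ry": 0, "rz": 0}, {"hand": 0, "tx": 0, "ty": 0, "tz": 0.1, "rx": 0, "ry": 0, "rz": 0}, {"hand": 0, "tx": 0, "ty": 0, "tz": 0.04, "rx": 0, "ry": 0, "rz": 0}, {"hand": 0, "tx": 0, "ty": 0, "tz": 0, "rx": 0, "ry": 0, "rz": 0}, {"hand": 0, "tx": 0, "ty": 0, "tz": 0, "rx": 0, "ry": 0, "rz": 0}])

```text
clock: 20.95
eef_pos: [0.6155, 0.1135, 0.0503]
ee_rot: [[-0.966, -0.259, 0.0], [-0.259, 0.966, 0.001], [-0.0, 0.001, -1.0]]
ft_force: [1.8, 1.5, -0.5]
gripper_width: 0.047
```

Request:
step_arm(motion=[{"hand": 0, "tx": 0, "ty": 0, "tz": 0.04, "rx": 0, "ry": 0, "rz": 0}, {"hand": 0, "tx": 0, "ty": 0, "tz": 0, "rx": 0, "ry": 0, "rz": 0}, {"hand": 0, "tx": 0, "ty": 0, "tz": 0, "rx": 0, "ry": 0, "rz": 0}])

```text
clock: 21.2
eef_pos: [0.6158, 0.1137, 0.0498]
ee_rot: [[-0.966, -0.259, 0.001], [-0.259, 0.966, 0.001], [-0.001, 0.001, -1.0]]
ft_force: [0.1, 1.8, 2.5]
gripper_width: 0.047
```

Request:
step_arm(motion=[{"hand": 0, "tx": 0, "ty": 0, "tz": 0.02, "rx": 0, "ry": 0, "rz": 0}, {"hand": 0.55, "tx": 0, "ty": 0, "tz": 0, "rx": 0, "ry": 0, "rz": 0}, {"hand": 0.58, "tx": 0, "ty": 0, "tz": 0, "rx": 0, "ry": 0, "rz": 0}, {"hand": 0.62, "tx": 0, "ty": 0, "tz": 0, "rx": 0, "ry": 0, "rz": 0}, {"hand": 0.7, "tx": 0, "ty": 0, "tz": 0, "rx": 0, "ry": 0, "rz": 0}, {"hand": 0.85, "tx": 0, "ty": 0, "tz": 0, "rx": 0, "ry": 0, "rz": 0}, {"hand": 1, "tx": 0, "ty": 0, "tz": 0, "rx": 0, "ry": 0, "rz": 0}, {"hand": 1, "tx": 0, "ty": 0, "tz": 0, "rx": 0, "ry": 0, "rz": 0}, {"hand": 1, "tx": 0, "ty": 0, "tz": -0.4, "rx": 0, "ry": 0, "rz": 0}, {"hand": 1, "tx": 0, "ty": 0, "tz": -0.9, "rx": 0, "ry": 0, "rz": 0}, {"hand": 1, "tx": 0, "ty": 0, "tz": -0.9, "rx": 0, "ry": 0, "rz": 0}, {"hand": 1, "tx": 0, "ty": 0, "tz": -0.9, "rx": 0, "ry": 0, "rz": 0}, {"hand": 1, "tx": 0, "ty": 0, "tz": -0.9, "rx": 0, "ry": 0, "rz": 0}, {"hand": 1, "tx": 0, "ty": 0, "tz": 0, "rx": 0, "ry": 0, "rz": 0}])

```text
clock: 22.37
eef_pos: [0.6187, 0.1138, 0.1548]
ee_rot: [[-0.966, -0.258, 0.01], [-0.258, 0.966, 0.002], [-0.011, -0.001, -1.0]]
ft_force: [0.8, 0.4, 0.9]
gripper_width: 0.0853
```

```bash
python3 -c "
from h import *
go(.4412,-.2908,.15)
held('hen',('scene','side'),.015,.04,[.615,.113,.05])"
```

```text
[0.6187 0.1138 0.1548] w 0.0853 F [0.8 0.4 0.9] yawy 105.0 -> [ 11.04 -13.8    0.08]
scene 273 sphere centre [0.6141 0.1147 0.0483] tilt deg [4.8 2.3] res 0.00069
side 327 sphere centre [0.6143 0.1134 0.0471] tilt deg [ 0.2 -1.4] res 0.00068
all 600 sphere centre [0.6139 0.1134 0.0483] tilt deg [4.2 5.5] res 0.00073
```

Request:
step_arm(motion=[{"hand": 1, "tx": 0.35, "ty": -0.45, "tz": 0, "rx": 0, "ry": 0, "rz": 0}, {"hand": 1, "tx": 0.69, "ty": -0.87, "tz": 0, "rx": 0, "ry": 0, "rz": 0}, {"hand": 1, "tx": 0.69, "ty": -0.87, "tz": 0, "rx": 0, "ry": 0, "rz": 0}, {"hand": 1, "tx": 0.69, "ty": -0.87, "tz": 0, "rx": 0, "ry": 0, "rz": 0}, {"hand": 1, "tx": 0.69, "ty": -0.87, "tz": 0, "rx": 0, "ry": 0, "rz": 0}, {"hand": 1, "tx": 0.69, "ty": -0.87, "tz": 0, "rx": 0, "ry": 0, "rz": 0}, {"hand": 1, "tx": 0.69, "ty": -0.87, "tz": 0, "rx": 0, "ry": 0, "rz": 0}, {"hand": 1, "tx": 0.69, "ty": -0.87, "tz": 0, "rx": 0, "ry": 0, "rz": 0}, {"hand": 1, "tx": 0.69, "ty": -0.87, "tz": 0, "rx": 0, "ry": 0, "rz": 0}, {"hand": 1, "tx": 0.69, "ty": -0.87, "tz": 0, "rx": 0, "ry": 0, "rz": 0}, {"hand": 1, "tx": 0.69, "ty": -0.87, "tz": 0, "rx": 0, "ry": 0, "rz": 0}, {"hand": 1, "tx": 0.69, "ty": -0.87, "tz": 0, "rx": 0, "ry": 0, "rz": 0}, {"hand": 1, "tx": 0.69, "ty": -0.87, "tz": 0, "rx": 0, "ry": 0, "rz": 0}, {"hand": 1, "tx": 0.69, "ty": -0.87, "tz": 0, "rx": 0, "ry": 0, "rz": 0}, {"hand": 1, "tx": 0.69, "ty": -0.87, "tz": 0, "rx": 0, "ry": 0, "rz": 0}, {"hand": 1, "tx": 0.69, "ty": -0.87, "tz": 0, "rx": 0, "ry": 0, "rz": 0}, {"hand": 1, "tx": 0.24, "ty": -0.32, "tz": 0, "rx": 0, "ry": 0, "rz": 0}, {"hand": 1, "tx": 0, "ty": 0, "tz": 0, "rx": 0, "ry": 0, "rz": 0}, {"hand": 1, "tx": 0, "ty": 0, "tz": 0, "rx": 0, "ry": 0, "rz": 0}])

```text
clock: 24.05
eef_pos: [0.4398, -0.2909, 0.1481]
ee_rot: [[-0.966, -0.258, -0.002], [-0.258, 0.966, 0.002], [0.001, 0.002, -1.0]]
ft_force: [1.0, 0.9, 0.0]
gripper_width: 0.0859
```

```bash
python3 -c "
from h import *
go(.4412,-.2908,.045); print(np.round(monitor.get_state()['q'],1))
held('goose',('scene','side','wrist'),.02,.028,[.441,-.291,.058])"
```

```text
[ 0.4398 -0.2909  0.1481] w 0.0859 F [1.  0.9 0. ] yawy 104.9 -> [-0.06 -0.02  4.12]
[ 38.2  31.9 -10.6 108.1   8.5  40.9 127.7]
scene 426 sphere centre [ 0.4405 -0.2907  0.0491] tilt deg [3.4 0. ] res 0.00069
side 876 sphere centre [ 0.441  -0.2916  0.0492] tilt deg [-0.7 -1.9] res 0.00032
wrist 5700 sphere centre [ 0.4422 -0.2902  0.0485] tilt deg [-1.1 -0.3] res 0.00021
all 7002 sphere centre [ 0.442  -0.291   0.0486] tilt deg [-0.6  1.3] res 0.0003
```

Request:
step_arm(motion=[{"hand": 1, "tx": -0.06, "ty": -0.02, "tz": 0.5, "rx": 0, "ry": 0, "rz": 0}, {"hand": 1, "tx": 0, "ty": 0, "tz": 0.9, "rx": 0, "ry": 0, "rz": 0}, {"hand": 1, "tx": 0, "ty": 0, "tz": 0.9, "rx": 0, "ry": 0, "rz": 0}, {"hand": 1, "tx": 0, "ty": 0, "tz": 0.8, "rx": 0, "ry": 0, "rz": 0}, {"hand": 1, "tx": 0, "ty": 0, "tz": 0.6, "rx": 0, "ry": 0, "rz": 0}, {"hand": 1, "tx": 0, "ty": 0, "tz": 0.3, "rx": 0, "ry": 0, "rz": 0}, {"hand": 1, "tx": 0, "ty": 0, "tz": 0, "rx": 0, "ry": 0, "rz": 0}, {"hand": 1, "tx": 0, "ty": 0, "tz": 0, "rx": 0, "ry": 0, "rz": 0}])

```text
clock: 24.87
eef_pos: [0.4429, -0.2907, 0.049]
ee_rot: [[-0.966, -0.26, 0.0], [-0.26, 0.966, 0.0], [-0.0, 0.0, -1.0]]
ft_force: [0.4, 0.6, -0.4]
gripper_width: 0.0855
```

Request:
step_arm(motion=[{"hand": 0.85, "tx": 0, "ty": 0, "tz": 0, "rx": 0, "ry": 0, "rz": 0}, {"hand": 0.78, "tx": 0, "ty": 0, "tz": 0, "rx": 0, "ry": 0, "rz": 0}, {"hand": 0.74, "tx": 0, "ty": 0, "tz": 0, "rx": 0, "ry": 0, "rz": 0}, {"hand": 0.7, "tx": 0, "ty": 0, "tz": 0, "rx": 0, "ry": 0, "rz": 0}, {"hand": 0.66, "tx": 0, "ty": 0, "tz": 0, "rx": 0, "ry": 0, "rz": 0}, {"hand": 0.6, "tx": 0, "ty": 0, "tz": 0, "rx": 0, "ry": 0, "rz": 0}, {"hand": 0.3, "tx": 0, "ty": 0, "tz": 0, "rx": 0, "ry": 0, "rz": 0}, {"hand": 0, "tx": 0, "ty": 0, "tz": 0, "rx": 0, "ry": 0, "rz": 0}, {"hand": 0, "tx": 0, "ty": 0, "tz": 0, "rx": 0, "ry": 0, "rz": 0}, {"hand": 0, "tx": 0, "ty": 0, "tz": 0, "rx": 0, "ry": 0, "rz": 0}], squeeze=25)

```text
clock: 25.7
eef_pos: [0.4425, -0.2915, 0.0496]
ee_rot: [[-0.966, -0.259, 0.001], [-0.259, 0.966, -0.0], [-0.001, -0.0, -1.0]]
ft_force: [-1.0, 1.8, 6.7]
gripper_width: 0.0572
```

Request:
step_arm(motion=[{"hand": 0, "tx": 0, "ty": 0, "tz": -0.2, "rx": 0, "ry": 0, "rz": 0}, {"hand": 0, "tx": 0, "ty": 0, "tz": -0.4, "rx": 0, "ry": 0, "rz": 0}, {"hand": 0, "tx": 0, "ty": 0, "tz": -0.8, "rx": 0, "ry": 0, "rz": 0}, {"hand": 0, "tx": 0, "ty": 0, "tz": -0.8, "rx": 0, "ry": 0, "rz": 0}, {"hand": 0, "tx": 0, "ty": 0, "tz": -0.8, "rx": 0, "ry": 0, "rz": 0}, {"hand": 0, "tx": 0, "ty": 0, "tz": -0.6, "rx": 0, "ry": 0, "rz": 0}, {"hand": 0, "tx": 0, "ty": 0, "tz": -0.2, "rx": 0, "ry": 0, "rz": 0}, {"hand": 0, "tx": 0, "ty": 0, "tz": 0, "rx": 0, "ry": 0, "rz": 0}, {"hand": 0, "tx": 0, "ty": 0, "tz": 0, "rx": 0, "ry": 0, "rz": 0}])

```text
clock: 26.45
eef_pos: [0.4417, -0.2915, 0.1436]
ee_rot: [[-0.966, -0.258, -0.001], [-0.258, 0.966, 0.0], [0.001, 0.0, -1.0]]
ft_force: [0.1, -0.6, -2.2]
gripper_width: 0.057
```

```bash
python3 -c "
from h import *
go(.5972,-.0962,.14)
held('goose',('scene','side','wrist'),.01)"
```

```text
[ 0.4417 -0.2915  0.1436] w 0.057 F [ 0.1 -0.6 -2.2] yawy 105.0 -> [-8.03  5.94  0.14]
scene 485 sphere centre [ 0.4404 -0.2916  0.1427] tilt deg [2.6 0.4] res 0.00067
side 468 sphere centre [ 0.4403 -0.2923  0.1423] tilt deg [-0.4 -1.7] res 0.00026
wrist 18234 sphere centre [ 0.4415 -0.2909  0.1416] tilt deg [-0.9 -0.4] res 0.00022
all 19187 sphere centre [ 0.4414 -0.2911  0.1416] tilt deg [-0.7 -0.1] res 0.00024
```

Request:
step_arm(motion=[{"hand": 0, "tx": -0.4, "ty": 0.3, "tz": 0, "rx": 0, "ry": 0, "rz": 0}, {"hand": 0, "tx": -0.8, "ty": 0.58, "tz": 0, "rx": 0, "ry": 0, "rz": 0}, {"hand": 0, "tx": -0.8, "ty": 0.58, "tz": 0, "rx": 0, "ry": 0, "rz": 0}, {"hand": 0, "tx": -0.8, "ty": 0.58, "tz": 0, "rx": 0, "ry": 0, "rz": 0}, {"hand": 0, "tx": -0.8, "ty": 0.58, "tz": 0, "rx": 0, "ry": 0, "rz": 0}, {"hand": 0, "tx": -0.8, "ty": 0.58, "tz": 0, "rx": 0, "ry": 0, "rz": 0}, {"hand": 0, "tx": -0.8, "ty": 0.58, "tz": 0, "rx": 0, "ry": 0, "rz": 0}, {"hand": 0, "tx": -0.8, "ty": 0.58, "tz": 0, "rx": 0, "ry": 0, "rz": 0}, {"hand": 0, "tx": -0.8, "ty": 0.58, "tz": 0, "rx": 0, "ry": 0, "rz": 0}, {"hand": 0, "tx": -0.8, "ty": 0.58, "tz": 0, "rx": 0, "ry": 0, "rz": 0}, {"hand": 0, "tx": -0.49, "ty": 0.41, "tz": 0, "rx": 0, "ry": 0, "rz": 0}, {"hand": 0, "tx": 0, "ty": 0, "tz": 0.5, "rx": 0, "ry": 0, "rz": 0}, {"hand": 0, "tx": 0, "ty": 0, "tz": 0.8, "rx": 0, "ry": 0, "rz": 0}, {"hand": 0, "tx": 0, "ty": 0, "tz": 0.8, "rx": 0, "ry": 0, "rz": 0}, {"hand": 0, "tx": 0, "ty": 0, "tz": 0.5, "rx": 0, "ry": 0, "rz": 0}, {"hand": 0, "tx": 0, "ty": 0, "tz": 0, "rx": 0, "ry": 0, "rz": 0}, {"hand": 0, "tx": 0, "ty": 0, "tz": 0, "rx": 0, "ry": 0, "rz": 0}, {"hand": 0, "tx": 0, "ty": 0, "tz": 0, "rx": 0, "ry": 0, "rz": 0}])

```text
clock: 28.1
eef_pos: [0.6, -0.0953, 0.0793]
ee_rot: [[-0.966, -0.259, 0.001], [-0.259, 0.966, 0.0], [-0.001, -0.0, -1.0]]
ft_force: [0.6, 0.9, -1.3]
gripper_width: 0.057
```

```bash
python3 -c "
from h import *
go(.5972,-.0962,.052)
held('goose',('scene','side','wrist'),.01,.045)"
```

```text
[ 0.6    -0.0953  0.0793] w 0.057 F [ 0.6  0.9 -1.3] yawy 105.0 -> [ 0.12 -0.    1.09]
scene 364 sphere centre [ 0.5989 -0.096   0.0785] tilt deg [1.  2.4] res 0.00065
side 436 sphere centre [ 0.5995 -0.0968  0.0784] tilt deg [-2.3 -2.8] res 0.00047
wrist 18261 sphere centre [ 0.6003 -0.0955  0.0787] tilt deg [-1.1 -0.2] res 0.00022
all 19061 sphere centre [ 0.6002 -0.0957  0.0787] tilt deg [-1.1  0. ] res 0.00023
```

Request:
step_arm(motion=[{"hand": 0, "tx": 0.08, "ty": 0.02, "tz": 0.3, "rx": 0, "ry": 0, "rz": 0}, {"hand": 0, "tx": 0, "ty": 0, "tz": 0.4, "rx": 0, "ry": 0, "rz": 0}, {"hand": 0, "tx": 0, "ty": 0, "tz": 0.2, "rx": 0, "ry": 0, "rz": 0}, {"hand": 0, "tx": 0, "ty": 0, "tz": 0.1, "rx": 0, "ry": 0, "rz": 0}, {"hand": 0, "tx": 0, "ty": 0, "tz": 0.05, "rx": 0, "ry": 0, "rz": 0}, {"hand": 0, "tx": 0, "ty": 0, "tz": 0, "rx": 0, "ry": 0, "rz": 0}, {"hand": 0, "tx": 0, "ty": 0, "tz": 0, "rx": 0, "ry": 0, "rz": 0}])

```text
clock: 28.83
eef_pos: [0.5974, -0.0955, 0.0525]
ee_rot: [[-0.966, -0.259, 0.0], [-0.259, 0.966, 0.001], [-0.0, 0.0, -1.0]]
ft_force: [0.9, -0.1, -1.8]
gripper_width: 0.057
```

Still about 1 mm above the rim, with no contact yet.

Request:
step_arm(motion=[{"hand": 0, "tx": 0, "ty": 0, "tz": 0.04, "rx": 0, "ry": 0, "rz": 0}, {"hand": 0, "tx": 0, "ty": 0, "tz": 0.02, "rx": 0, "ry": 0, "rz": 0}, {"hand": 0, "tx": 0, "ty": 0, "tz": 0, "rx": 0, "ry": 0, "rz": 0}, {"hand": 0, "tx": 0, "ty": 0, "tz": 0, "rx": 0, "ry": 0, "rz": 0}])

```text
clock: 29.17
eef_pos: [0.5978, -0.0954, 0.0519]
ee_rot: [[-0.966, -0.259, 0.002], [-0.259, 0.966, 0.001], [-0.002, 0.0, -1.0]]
ft_force: [-0.4, 2.1, 5.6]
gripper_width: 0.0569
```

Request:
step_arm(motion=[{"hand": 0.67, "tx": 0, "ty": 0, "tz": 0, "rx": 0, "ry": 0, "rz": 0}, {"hand": 0.7, "tx": 0, "ty": 0, "tz": 0, "rx": 0, "ry": 0, "rz": 0}, {"hand": 0.74, "tx": 0, "ty": 0, "tz": 0, "rx": 0, "ry": 0, "rz": 0}, {"hand": 0.8, "tx": 0, "ty": 0, "tz": 0, "rx": 0, "ry": 0, "rz": 0}, {"hand": 0.9, "tx": 0, "ty": 0, "tz": 0, "rx": 0, "ry": 0, "rz": 0}, {"hand": 1, "tx": 0, "ty": 0, "tz": 0, "rx": 0, "ry": 0, "rz": 0}, {"hand": 1, "tx": 0, "ty": 0, "tz": 0, "rx": 0, "ry": 0, "rz": 0}, {"hand": 1, "tx": 0, "ty": 0, "tz": -0.4, "rx": 0, "ry": 0, "rz": 0}, {"hand": 1, "tx": 0, "ty": 0, "tz": -0.9, "rx": 0, "ry": 0, "rz": 0}, {"hand": 1, "tx": 0, "ty": 0, "tz": -0.9, "rx": 0, "ry": 0, "rz": 0}, {"hand": 1, "tx": 0, "ty": 0, "tz": -0.9, "rx": 0, "ry": 0, "rz": 0}, {"hand": 1, "tx": 0, "ty": 0, "tz": -0.9, "rx": 0, "ry": 0, "rz": 0}, {"hand": 1, "tx": 0, "ty": 0, "tz": -0.9, "rx": 0, "ry": 0, "rz": 0}, {"hand": 1, "tx": 0, "ty": 0, "tz": -0.9, "rx": 0, "ry": 0, "rz": 0}, {"hand": 1, "tx": 0, "ty": 0, "tz": -0.9, "rx": 0, "ry": 0, "rz": 0}, {"hand": 1, "tx": 0, "ty": 0, "tz": -0.5, "rx": 0, "ry": 0, "rz": 0}, {"hand": 1, "tx": 0, "ty": 0, "tz": 0, "rx": 0, "ry": 0, "rz": 0}, {"hand": 1, "tx": 0, "ty": 0, "tz": 0, "rx": 0, "ry": 0, "rz": 0}])

```text
clock: 30.67
eef_pos: [0.5973, -0.0961, 0.232]
ee_rot: [[-0.966, -0.259, 0.002], [-0.259, 0.966, -0.0], [-0.002, -0.001, -1.0]]
ft_force: [-0.5, -0.5, 0.3]
gripper_width: 0.0853
```

Request:
step_arm(motion=[{"hand": 1, "tx": 0, "ty": 0, "tz": 0, "rx": 0, "ry": 0, "rz": 0}, {"hand": 1, "tx": 0, "ty": 0, "tz": 0, "rx": 0, "ry": 0, "rz": 0}, {"hand": 1, "tx": 0, "ty": 0, "tz": 0, "rx": 0, "ry": 0, "rz": 0}, {"hand": 1, "tx": 0, "ty": 0, "tz": 0, "rx": 0, "ry": 0, "rz": 0}, {"hand": 1, "tx": 0, "ty": 0, "tz": 0, "rx": 0, "ry": 0, "rz": 0}, {"hand": 1, "tx": 0, "ty": 0, "tz": 0, "rx": 0, "ry": 0, "rz": 0}, {"hand": 1, "tx": 0, "ty": 0, "tz": 0, "rx": 0, "ry": 0, "rz": 0}, {"hand": 1, "tx": 0, "ty": 0, "tz": 0, "rx": 0, "ry": 0, "rz": 0}, {"hand": 1, "tx": 0, "ty": 0, "tz": 0, "rx": 0, "ry": 0, "rz": 0}, {"hand": 1, "tx": 0, "ty": 0, "tz": 0, "rx": 0, "ry": 0, "rz": 0}, {"hand": 1, "tx": 0, "ty": 0, "tz": 0, "rx": 0, "ry": 0, "rz": 0}, {"hand": 1, "tx": 0, "ty": 0, "tz": 0, "rx": 0, "ry": 0, "rz": 0}])

```text
clock: 31.67
eef_pos: [0.5972, -0.096, 0.2311]
ee_rot: [[-0.966, -0.259, 0.0], [-0.259, 0.966, -0.0], [-0.0, -0.0, -1.0]]
ft_force: [-0.3, 0.1, -0.4]
gripper_width: 0.0855
```

```bash
python3 -c "
from h import *
for e,c in dict(goose=[.597,-.096,.06],hen=[.615,.113,.05],bantam=[.459,.107,.05],quail=[.452,-.08,.045]).items():
    print(e); held(e,('scene','side'),.015,.04,c)
print(monitor.get_state()['ft_force'])
a=grab_frame('side')['img'][130:320,170:390]; b=grab_frame('scene')['img'][150:270,200:380]
cv2.imwrite('pics/end.png',np.hstack([cv2.resize(a,(400,345)),cv2.resize(b,(400,345))]))"
```

```text
goose
scene 454 sphere centre [ 0.5966 -0.0949  0.0514] tilt deg [1.1 2. ] res 0.00054
side 801 sphere centre [ 0.5966 -0.0961  0.051 ] tilt deg [-0.4 -0.1] res 0.00044
all 1255 sphere centre [ 0.5966 -0.096   0.0517] tilt deg [-0.   2.5] res 0.00056
hen
scene 277 sphere centre [0.614  0.115  0.0484] tilt deg [3.1 1.6] res 0.00074
side 379 sphere centre [0.6142 0.1134 0.0474] tilt deg [-0.4 -0.9] res 0.00062
all 656 sphere centre [0.6138 0.1135 0.0483] tilt deg [2.9 4.6] res 0.00072
bantam
scene 151 sphere centre [0.4581 0.1091 0.0452] tilt deg [ 5.3 -0.8] res 0.00086
side 234 sphere centre [0.458  0.1074 0.0448] tilt deg [-2.5 -3.1] res 0.00065
all 385 sphere centre [0.458  0.1075 0.0455] tilt deg [-0.5  1.6] res 0.00077
quail
scene 81 sphere centre [ 0.4511 -0.0783  0.043 ] tilt deg [9.7 2.4] res 0.0007
side 176 sphere centre [ 0.4511 -0.08    0.0427] tilt deg [-0.9 -3. ] res 0.0005
all 257 sphere centre [ 0.4511 -0.08    0.0434] tilt deg [0.7 4.3] res 0.00068
[0.3434795  1.34888839 0.41015449]
```

View pics/end.png

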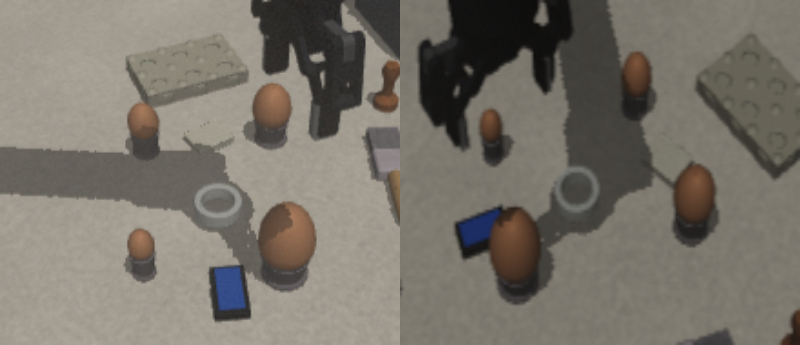

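All four eggs stand upright in their own cups and the gripper is clear of them. I hand in.

```bash
python3 -c "
from h import *
print(env.finish_job())"
```

```text
the job is handed in; nothing more can be done
None
```

All four eggs are in their own-size cups, and the job was handed in at about 32 s of the 109 s allowed. Each egg was lowered until the wrist force showed contact with the rim (about 3–6 N) and only then released. `env.finish_job()` gives no verdict, so I can't confirm that it was judged a pass.

**Last checks (side and scene cameras):**
- **Centring:** each egg is within about 3 mm of its cup's axis; the limit is 9 mm.
- **Height:** each is within about 1.5 mm of its seated height.
- **Tilt:** the two-camera fits give about 5° or less. The scene camera alone gave 10° for the quail egg, but the side camera gave 3° and the picture shows it upright. The limit is 20°.
- **At rest:** the quail, bantam and hen eggs had not moved beyond measuring noise since they were released. The goose egg was checked only once, about 2 s after release.
- **Gripper:** open and well above the eggs. The wrist force still read 1.3 N, which is sensor noise.

The cameras disagreed with each other by 1–2 mm, within their stated calibration, so I averaged them for the placements. No check failed.

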